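# Press-test chamber plates and cull the bowed one

## Task

Push the white bifold dust flap away from you until its two panels lie folded flat against each other along the ledge's far edge, then slide the waiting aluminium plate along the ledge until it lies wholly on the dark inspection plate, flat in the free place beside the other two, and draw back from it. Then press a corner of each of the three plates firmly (about 5 N) for a moment, starting with the left one (as the robot sees it), then the middle, then the right, to find the one that rocks. Last, push the rocking plate over the far edge so that it lies flat in the white reject tray; leave the two sound plates lying on the dark plate, the flap folded and everything else undisturbed.

Things in the scene. Friction and masses are not known exactly. Their poses are not given: they have to be found in the camera images.
- station: fixed inspection station; origin on the table (z 0), x away from the robot, y to the left, turned a few degrees. In its frame (mm): the dark flat plate spans x -65..65, y -360..150, top z 30; two plates start on it near x 0, y -215 and -70. A steel post 10 thick, top z 74, stands on the ledge at x 75, y 160
- ledge (a point): centre of the top of the grey infeed ledge, left of the dark plate and flush with it: station x -65..90, y 150..390, z 30. The third plate waits on it near station x 0, y 315
- free_place (a point): point on top of the dark plate (station x 0, y 65, z 30): centre of the free place for the waiting plate
- tray (a point): centre of the floor of the white reject tray along the dark plate's far edge, open on top and towards the plate: inside station x 65..180, y -355..145, floor z 6 (24 below the dark plate's top), walls up to z 40 at the far side and both ends only
- flap_a (a joint): first panel of the white bifold flap, hinged upright on the post. 0 = along the ledge's far edge (station +y), at its stop; positive swings its outer end towards the robot, up to 1.2 rad. Light friction, stays where left. Panels: 90 long, 5 thick, from z 34 to z 72
- flap_b (a joint): second panel, hinged upright to the first's outer end. 0 = flat against the first's near side, at its stop; positive opens it towards the robot, to 1.6 rad. Light friction. Folded, its near face is at station x 63.5, y 160..250; pushing the knee to +x, then that face round in an arc about the knee, closes both
- knee (a point): top-view knee of the flap: the hinge line between the two panels, at half their height
- free_edge (a point): free upright edge of the second panel, at half its height
- plate_1: one of three like aluminium plates, 120 (its y) x 80 (x) x 8, 0.2 kg, too wide to grasp flat. Origin: centre of underside. Two are flat and sit firm; one, in any place, is bowed lengthwise: it rests on its middle, both 80 mm ends lifted 4 mm; a corner pressed with over 1 N goes down and the plate tilts 0.06 to 0.12 rad, its other end rising 5 mm or more, rocking back when let go. Press to find it
- plate_2: one of three like aluminium plates, 120 (its y) x 80 (x) x 8, 0.2 kg, too wide to grasp flat. Origin: centre of underside. Two are flat and sit firm; one, in any place, is bowed lengthwise: it rests on its middle, both 80 mm ends lifted 4 mm; a corner pressed with over 1 N goes down and the plate tilts 0.06 to 0.12 rad, its other end rising 5 mm or more, rocking back when let go. Press to find it
- plate_3: one of three like aluminium plates, 120 (its y) x 80 (x) x 8, 0.2 kg, too wide to grasp flat. Origin: centre of underside. Two are flat and sit firm; one, in any place, is bowed lengthwise: it rests on its middle, both 80 mm ends lifted 4 mm; a corner pressed with over 1 N goes down and the plate tilts 0.06 to 0.12 rad, its other end rising 5 mm or more, rocking back when let go. Press to find it
- level: bystander, leave alone: grey spirit level block 70 x 22 x 20 lying on the right end of the dark plate
- tip_box: bystander, leave alone: blue box with clear lid 85 x 120 x 67 on the table behind the ledge
- wash_bottle: bystander, leave alone: white bottle 60 across, 120 tall, on the table beyond the tray
- beaker: bystander, leave alone: clear beaker 80 across, 100 tall, on the table beyond the tray
- spatula: bystander, leave alone: flat spatula 170 long lying near the robot on its right
- marker: bystander, leave alone: black marker 120 long, 15 thick, lying near the robot on its left

How it is judged:
On the way, in this order (a step that is already met when the one before it is completed fails the run):
1. the flap is folded: both hinges under 0.15 rad (value of joint each of flap_a, flap_b below 0.15 rad), for 0.2 s.
2. all three plates lie on the dark plate, at rest and not touched by the fingers, the flap still folded (all of step 1 and x of plate_1 in the frame of station between -0.035 and 0.035 m and y of plate_1 in the frame of station between -0.3 and 0.092 m and z of plate_1 in the frame of station between 0.024 and 0.045 m and linear speed of each of plate_1, plate_2, plate_3 below 0.02 m/s and contact force between the fingers and plate_1 below 0.3 N and x of plate_2 in the frame of station between -0.035 and 0.035 m and y of plate_2 in the frame of station between -0.3 and 0.092 m and z of plate_2 in the frame of station between 0.024 and 0.045 m and contact force between the fingers and plate_2 below 0.3 N and x of plate_3 in the frame of station between -0.035 and 0.035 m and y of plate_3 in the frame of station between -0.3 and 0.092 m and z of plate_3 in the frame of station between 0.024 and 0.045 m and contact force between the fingers and plate_3 below 0.3 N), for 0.2 s.
3. the left plate is pressed down near a corner (over 3 N by the fingers, at least 35 mm from its centre) (((y of plate_1 in the frame of station between 0 and 0.2 m and contact force between the fingers and plate_1 above 3 N and contact force between plate_1 and station above 5 N and horizontal distance between the grasp point and plate_1 above 0.035 m) or (y of plate_2 in the frame of station between 0 and 0.2 m and contact force between the fingers and plate_2 above 3 N and contact force between plate_2 and station above 5 N and horizontal distance between the grasp point and plate_2 above 0.035 m) or (y of plate_3 in the frame of station between 0 and 0.2 m and contact force between the fingers and plate_3 above 3 N and contact force between plate_3 and station above 5 N and horizontal distance between the grasp point and plate_3 above 0.035 m))), for 0.1 s.
4. the middle plate is pressed the same way (((y of plate_1 in the frame of station between -0.145 and 0 m and contact force between the fingers and plate_1 above 3 N and contact force between plate_1 and station above 5 N and horizontal distance between the grasp point and plate_1 above 0.035 m) or (y of plate_2 in the frame of station between -0.145 and 0 m and contact force between the fingers and plate_2 above 3 N and contact force between plate_2 and station above 5 N and horizontal distance between the grasp point and plate_2 above 0.035 m) or (y of plate_3 in the frame of station between -0.145 and 0 m and contact force between the fingers and plate_3 above 3 N and contact force between plate_3 and station above 5 N and horizontal distance between the grasp point and plate_3 above 0.035 m))), for 0.1 s.
5. the right plate is pressed the same way (((y of plate_1 in the frame of station between -0.36 and -0.145 m and contact force between the fingers and plate_1 above 3 N and contact force between plate_1 and station above 5 N and horizontal distance between the grasp point and plate_1 above 0.035 m) or (y of plate_2 in the frame of station between -0.36 and -0.145 m and contact force between the fingers and plate_2 above 3 N and contact force between plate_2 and station above 5 N and horizontal distance between the grasp point and plate_2 above 0.035 m) or (y of plate_3 in the frame of station between -0.36 and -0.145 m and contact force between the fingers and plate_3 above 3 N and contact force between plate_3 and station above 5 N and horizontal distance between the grasp point and plate_3 above 0.035 m))), for 0.1 s.
At the end, for the whole second after the job is handed in: Bowed plate at rest on the reject tray floor (centre within 10 mm of it, tilt < 0.15 rad); both flat plates at rest on the dark plate (centre at station x -35..35, y -300..92 mm, tilt < 0.05 rad); both flap hinges under 0.15 rad (all of step 1 and x of plate_1 in the frame of station between -0.035 and 0.035 m and y of plate_1 in the frame of station between -0.3 and 0.092 m and z of plate_1 in the frame of station between 0.024 and 0.045 m and linear speed of each of plate_1, plate_3, plate_2 below 0.02 m/s and angle between each of plate_1, plate_3's own z axis and vertical below 0.05 rad and x of plate_3 in the frame of station between -0.035 and 0.035 m and y of plate_3 in the frame of station between -0.3 and 0.092 m and z of plate_3 in the frame of station between 0.024 and 0.045 m and x of plate_2 in the frame of station between 0.095 and 0.155 m and y of plate_2 in the frame of station between -0.32 and 0.11 m and z of plate_2 in the frame of station between -0.01 and 0.016 m and angle between plate_2's own z axis and vertical below 0.15 rad); the robot touches nothing.
It fails at once if a bystander is moved by more than 30 mm (distance of any of level, tip_box, wash_bottle, beaker, spatula, marker from where it was at the start of the episode above 0.03 m).
It fails at once if a flat plate leaves the station's top (height (world z) of any of plate_1, plate_3 below 0.022 m).
It also fails if it takes over 64 s, if anything falls off the work surface, if the arm or the gripper's body presses on something with over 40 N, if the wrist force passes 120 N, or if a joint passes its speed limit or range.

## Robot

A 6-joint arm with a two-finger parallel gripper is mounted at the origin on the work surface. World frame = base frame: x ahead of the robot, y to its left, z up, the work surface at z = 0. Lengths are in m, angles in rad, forces in N, time in s.
With the tool pointing down it reaches from about 0.375 to 0.975 m from the base axis. Payload 3.8 kg.
Tool frame: the origin (TCP) lies midway between the tips of the shut fingers; the grasp point (between the pads) lies r.pinch_z behind it (r.pinch_z is the distance from the TCP to the grasp point, in m); z points along the fingers, y is the direction in which the jaws open and shut (so a half turn about z gives the same grasp; the last joint's range is limited). The gripper opens to 88 mm and grips with 3 to 60 N. Pads are 18 mm wide; open, the fingers measure 123 mm over their backs; the gripper's body (75 mm by 187 mm) begins 45 mm behind the grasp point.
Start: joints at [1.207, 0.264, 1.604, -0, 1.274, -0.037], TCP at [0.217, 0.639, 0.239] pointing down, gripper open.
Joint ranges: [-2.63, 2.63], [-0.94, 2.18], [0.31, 2.57], [-1.31, 4.45], [0, 2.66], [-2.55, 2.55]. Speed limits (rad/s): [2.57, 2.57, 3.14, 3.14, 3.14, 3.14].

## Interface

Orientations are given as a rotation vector (axis times angle).
In Python, from cell import r gives the robot as it stands.
- The arm moves only by the tool move_arm, never from a script. Its argument "increments" is a list of rows, each a list of 3 entries, a list of its own where there are three numbers: the shift along the tool's x, y, z in m, then the turn about the tool's z in degrees, then the gripper command: -1 is shut, 1 is fully open, values between are in proportion. A call has 1 to 12 rows; each row is the pose to reach, as a shift and turn from the pose commanded when the call began, along the tool's axes at that moment; what a row does not reach only later rows make up. A row lasts 1/12 s, in which the tool goes at most 41.7 mm and 7.16 degrees, less where a joint would pass 70% of its speed; a pose out of reach is approached as far as the arm can. A call with a gripper value outside its range is refused whole. The fingers move at their own pace and stop on an object; "grip_force" is the grip in N (left out, the last holds). Time passes only in rows, so rows that repeat a pose let the fingers close. It gives the time, the measured TCP pose, the force and the opening at its end, in the units of the state.
- r.state(): the state, without advancing time (a new reading comes with each control period).
- r.camera(name): name is "side" or "top"; returns the picture (480x640x3 uint8, red, green, blue); there is no depth.
- r.get_calibration(name): a dict with "intrinsics" (3x3 intrinsics, pixels), "R" (3x3) and "t" (3): a world point X has camera coordinates R X + t. Camera axes: x right, y down, z forward; pixel columns grow to the right and rows downward; lengths in m; the calibration is good to about 2 mm. A picture is of the moment at which its call begins. get_calibration takes no time and is no camera call.
- r.job_done(): hands the job in, once; it reports no verdict.
The state is a dict: "t": time; "q": joint angles; "joint_velocities": joint speeds; "joint_efforts": joint torques, N m; "tcp_pos": TCP position; "eef_rot": TCP orientation; "force": force on the tool from outside, world axes, zero at the start; "moment": the same for the moment, N m; "finger_gap": finger opening in m.
Only numpy, scipy, OpenCV 4.12 (cv2) and the standard library are available. Lean on these libraries where they do the work, as an engineer would, in place of code of your own. Each camera call takes 0.05 s, during which the arm holds its last target.

## Working session

There is one attempt and no reset: what is moved stays moved. The work goes in short steps, Python scripts to look and compute and a tool call to move; the robot and the scene stay as the last step left them, time stands still between calls to the robot, and variables do not carry over. Pictures are saved under pics/ and viewed, and the job is handed in when it is done.

Besides the shell and the picture viewer there is one more tool, called after "Request:" as name([rows], argument=value, ...), one row to a line, values as JSON. move_arm: Moves the arm, as the interface text tells. Its arguments: {"type":"object","properties":{"increments":{"type":"array"},"grip_force":{"type":"number"}},"required":["increments"]}

```bash
ls; mkdir -p pics
python3 - <<'E'
from cell import r
import cv2
for n in("side","top"):
    cv2.imwrite(f"pics/{n}0.png",r.camera(n)[:,:,::-1])
    c=r.get_calibration(n);print(n,c)
print(r.state(),r.pinch_z)
E
```

```text
pics
side {'intrinsics': array([[565.29861076,   0.        , 318.31554762],
       [  0.        , 565.29861076, 239.99790327],
       [  0.        ,   0.        ,   1.        ]]), 'R': array([[-0.99936079, -0.03535921, -0.00526585],
       [-0.02236113,  0.7332093 , -0.67963527],
       [ 0.02789233, -0.6790831 , -0.7335313 ]]), 't': array([0.52079949, 0.07046671, 1.21390293])}
top {'intrinsics': array([[552.88487083,   0.        , 318.96039852],
       [  0.        , 552.88487083, 234.31017536],
       [  0.        ,   0.        ,   1.        ]]), 'R': array([[ 0.01588938, -0.99986482,  0.00422732],
       [-0.99529944, -0.0162205 , -0.09547733],
       [ 0.095533  , -0.00269038, -0.99542263]]), 't': array([-0.01709754,  0.51509315,  1.16573576])}
{'t': 0.1, 'q': array([ 1.20711247e+00,  2.64689274e-01,  1.60521699e+00,  1.28597048e-05,
        1.27369239e+00, -3.69107164e-02]), 'joint_velocities': array([ 0.00011828, -0.00048074, -0.00308374,  0.00030914, -0.00384095,
        0.00211602]), 'joint_efforts': array([ 1.06093503e-03, -5.03615320e+01, -3.58073437e+01,  7.32539361e-02,
        2.32891459e-02, -4.55915506e-05]), 'tcp_pos': array([0.21644737, 0.63868947, 0.23751582]), 'eef_rot': array([-5.10952082e-01, -3.09934503e+00,  3.08377717e-03]), 'force': array([-0.15762672, -0.05962489, -0.12383257]), 'moment': array([ 0.01222489,  0.01709264, -0.04578454]), 'finger_gap': 0.08840537845706112} 0.0187
```

View pics/top0.png

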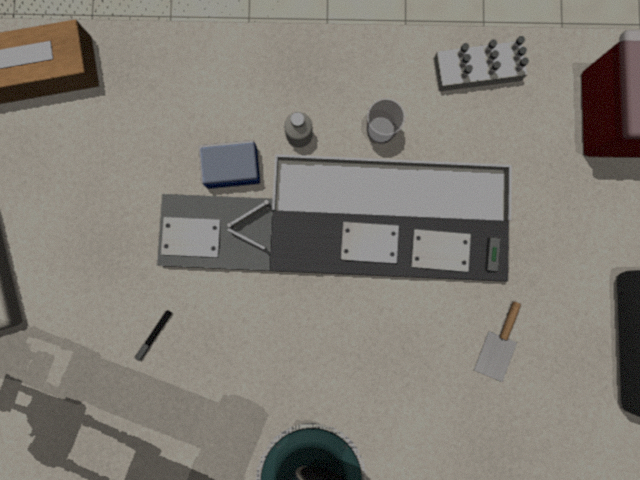

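View pics/side0.png

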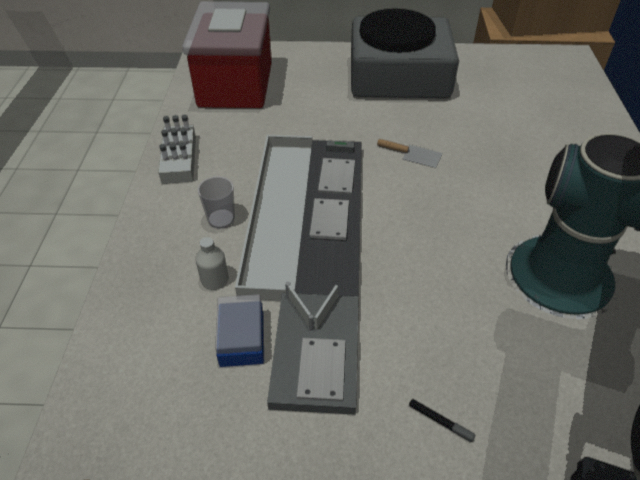

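The top view shows the ledge on the left (162–270, 195–270), the waiting plate (162–219, 218–257), the flap knee at about (230,228) and the tray at (277–508, 157–220). I'll enlarge it.

Run:
```python
import cv2
a=cv2.imread("pics/top0.png")
cv2.imwrite("pics/t0a.png",cv2.resize(a[180:290,150:290],None,fx=5.5,fy=5.4,interpolation=cv2.INTER_CUBIC))
cv2.imwrite("pics/t0b.png",cv2.resize(a[150:290,330:520],None,fx=4.2,fy=4.2,interpolation=cv2.INTER_CUBIC))
a=cv2.imread("pics/side0.png")
cv2.imwrite("pics/s0a.png",cv2.resize(a[270:420,240:380],None,fx=4,fy=4,interpolation=cv2.INTER_CUBIC))
```

```text
(no output)
```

View pics/t0a.png

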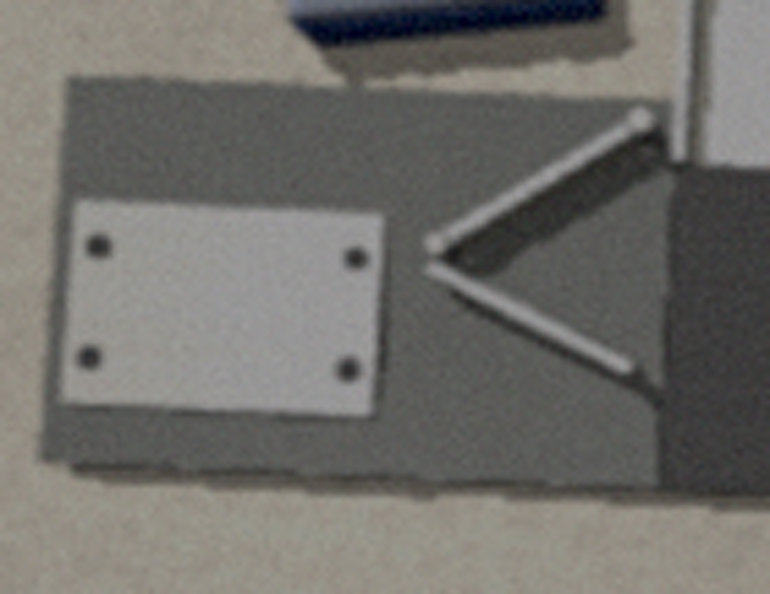

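View pics/t0b.png

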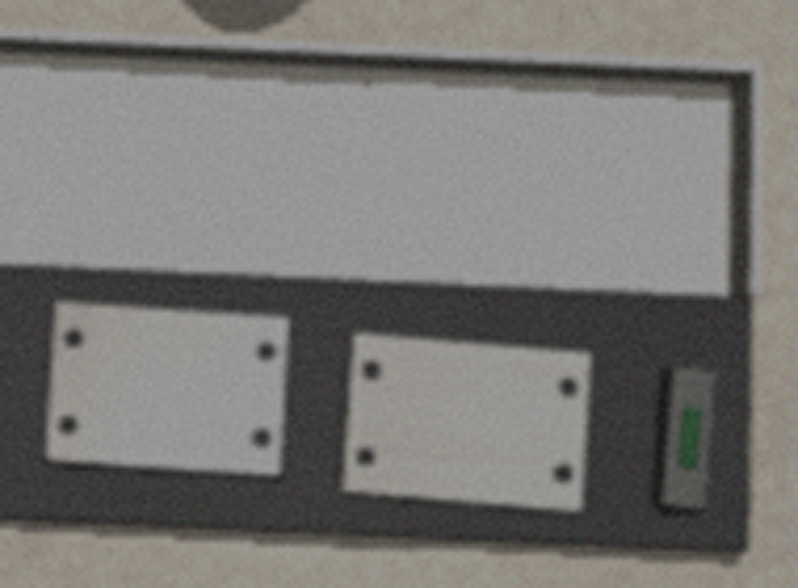

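View pics/s0a.png

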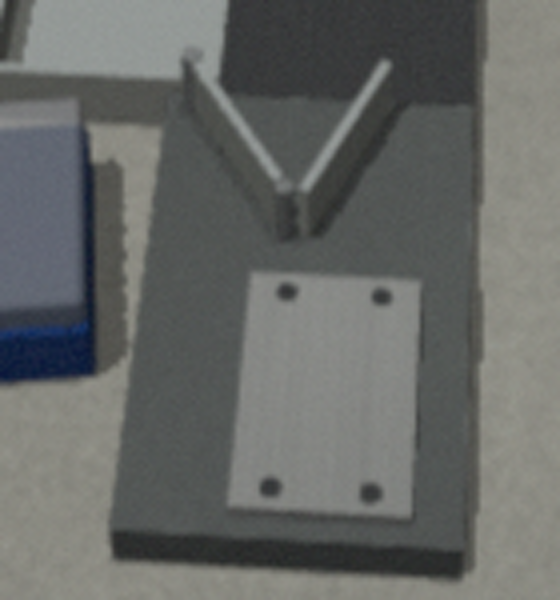

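```bash
cat > h.py <<'E'
import numpy as np
from cell import r
C={n:r.get_calibration(n) for n in("side","top")}
def proj(n,X):
    c=C[n];p=c["R"]@np.asarray(X)+c["t"];p=c["intrinsics"]@p;return p[:2]/p[2]
def back(n,uv,z):
    c=C[n];d=c["R"].T@np.linalg.inv(c["intrinsics"])@np.array([*uv,1.]);o=-c["R"].T@c["t"]
    return o+d*(z-o[2])/d[2]
def tri(a,b):
    A=[];B=[]
    for n,uv in(("top",a),("side",b)):
        c=C[n];d=c["R"].T@np.linalg.inv(c["intrinsics"])@np.array([*uv,1.]);d/=np.linalg.norm(d);o=-c["R"].T@c["t"]
        P=np.eye(3)-np.outer(d,d);A.append(P);B.append(P@o)
    return np.linalg.lstsq(np.vstack(A),np.hstack(B),rcond=None)[0]
E
python3 - <<'E'
from h import *
from scipy.optimize import least_squares
T=[((90,390,30),(162.4,194.3)),((-65,390,30),(157.6,265.2)),((90,150,30),(272.2,198.5)),((-65,150,30),(270,270.2)),((75,160,74),(266.5,201.9)),((65,-360,30),(507.4,221)),((-65,-360,30),(507.4,281))]
S=[((-65,390,30),(355.8,407)),((90,390,30),(268,403)),((75,160,74),(288,283)),((-65,150,30),(358.7,296.2))]
def w(p,X):
    X=np.array(X)/1000;c,s=np.cos(p[2]),np.sin(p[2])
    return np.array([p[0]+c*X[0]-s*X[1],p[1]+s*X[0]+c*X[1],X[2]+p[3]])
f=lambda p:np.hstack([proj("top",w(p,X))-u for X,u in T]+[proj("side",w(p,X))-u for X,u in S])
s=least_squares(f,[.5,0,0,0]);print(s.x,np.round(s.fun.reshape(-1,2),1))
p=s.x;np.save("st.npy",p)
def inv(P):
    c,s=np.cos(p[2]),np.sin(p[2]);d=P[:2]-p[:2];return np.round([1000*(c*d[0]+s*d[1]),1000*(-s*d[0]+c*d[1]),1000*P[2]],1)
print("knee",inv(tri((228.5,226.3),(312.5,316.7))),"free",inv(tri((264.5,248.5),(336.2,285.8))),"post",inv(tri((266.5,201.9),(288,283))))
print("knee",inv(back("top",(228.5,226.3),.072)),inv(back("top",(264.5,248.5),.072)))
off=np.array([150,180]);sc=np.array([5.5,5.4])
print("W",[inv(back("top",np.array(q)/sc+off,.038)) for q in((75,200),(384,212),(372,416),(60,403))])
off=np.array([330,150]);sc=4.2
print("M",[inv(back("top",np.array(q)/sc+off,.038)) for q in((55,301),(290,316),(282,475),(46,460))])
print("R",[inv(back("top",np.array(q)/sc+off,.038)) for q in((354,333),(592,352),(582,511),(342,492))])
print("L",[inv(back("top",np.array(q)/sc+off,.05)) for q in((672,367),(715,371),(706,510),(661,505))])
E
```

```text
[ 0.49696567 -0.05568316 -0.02827405 -0.00534892] [[ 0.  -0.5]
 [-0.4  0.1]
 [ 0.9  0.2]
 [-0.7  0.1]
 [-0.2  0.3]
 [ 0.8 -0.4]
 [ 0.1 -0.1]
 [ 0.6  0.4]
 [-0.4 -0.7]
 [ 0.1  0.7]
 [-0.2  0.4]]
knee [ 21.4 235.6  68.8] free [-20.5 158.6  67.2] post [ 75.4 159.5  70.1]
knee [ 20.8 235.   72. ] [-21.9 158.2  72. ]
W [array([ 37.9, 380. ,  38. ]), array([ 38.5, 260. ,  38. ]), array([-42.2, 259.7,  38. ]), array([-42.4, 380. ,  38. ])]
M [array([45.1, -2.9, 38. ]), array([  42.8, -122.5,   38. ]), array([ -38.1, -120.9,   38. ]), array([-35.8,  -1.6,  38. ])]
R [array([  35.5, -155.2,   38. ]), array([  31.2, -276.2,   38. ]), array([ -49.6, -272.6,   38. ]), array([ -45.3, -151.4,   38. ])]
L [array([  24.1, -313.2,   50. ]), array([  23.1, -334.9,   50. ]), array([ -46.8, -331.3,   50. ]), array([ -45.3, -308.8,   50. ])]
```

```bash
cat >> h.py <<'E'
from scipy.spatial.transform import Rotation as Ro
p=np.load("st.npy"); yaw=p[2]
cs,sn=np.cos(yaw),np.sin(yaw)
def s2w(X): X=np.array(X)/1000.; return np.array([p[0]+cs*X[0]-sn*X[1],p[1]+sn*X[0]+cs*X[1],X[2]])
def w2s(P):
    d=np.array(P)[:2]-p[:2];return np.round(1000*np.array([cs*d[0]+sn*d[1],-sn*d[0]+cs*d[1],P[2]]),1)
def rep():
    s=r.state();R=Ro.from_rotvec(s["eef_rot"]).as_matrix()
    fs=s["force"];print("t%.2f"%s["t"],"tcp_st",w2s(s["tcp_pos"]),"jaw deg in station %.1f"%(np.degrees(np.arctan2(R[1,1],R[0,1])-yaw)),"F",np.round(fs,1),"gap %.3f"%s["finger_gap"],"tilt",np.round(R[:2,2],3),"q6 %.2f"%s["q"][5])
def plan(x,y,z,jaw=None,refl=True):
    """jaw: wanted direction of tool y in station, deg"""
    s=r.state();R=Ro.from_rotvec(s["eef_rot"]).as_matrix()
    d=R.T@(s2w((x,y,z))-s["tcp_pos"]);out=np.round(d,4)
    t=0
    if jaw is not None:
        cur=np.degrees(np.arctan2(R[1,1],R[0,1])-yaw)
        t=-(jaw-cur); t=(t+90)%180-90
    print("shift",out,"turn %.1f"%t)
E
python3 - <<'E'
from h import *
rep();plan(-60,205,120,90);plan(-60,205,48,90)
E
```

```text
t0.10 tcp_st [-300.   686.2  237.5] jaw deg in station 72.9 F [-0.2 -0.1 -0.1] gap 0.088 tilt [-0.001 -0.002] q6 -0.04
shift [-0.3709 -0.3891  0.1183] turn -17.1
shift [-0.3709 -0.3889  0.1903] turn -17.1
```

Request:
move_arm([
  [[-0.185,-0.195,0.03],-8,0.2],
  [[-0.371,-0.389,0.118],-17,0.2],
  [[-0.371,-0.389,0.118],-17,0.2],
  [[-0.371,-0.389,0.118],-17,0.2],
  [[-0.371,-0.389,0.118],-17,0.2],
  [[-0.371,-0.389,0.118],-17,0.2],
  [[-0.371,-0.389,0.118],-17,0.2],
  [[-0.371,-0.389,0.118],-17,0.2],
  [[-0.371,-0.389,0.118],-17,0.2],
  [[-0.371,-0.389,0.118],-17,0.2],
  [[-0.371,-0.389,0.118],-17,0.2],
  [[-0.371,-0.389,0.118],-17,0.2],
])

```text
t: 1.1
tcp_pos: [0.4225, 0.1946, 0.1314]
eef_rot: [0.047, 3.141, 0.0]
force: [0.4, 1.7, 0.5]
finger_gap: 0.0526
```

Run:
```python
from h import *
rep();plan(-60,205,120,90);plan(-60,205,48,90)
```

```text
t1.10 tcp_st [-81.6 248.  131.4] jaw deg in station 89.9 F [0.4 1.7 0.5] gap 0.053 tilt [0. 0.] q6 -1.16
shift [-0.0216 -0.043   0.0114] turn -0.1
shift [-0.0216 -0.043   0.0834] turn -0.1
```

Request:
move_arm([
  [[-0.02,-0.04,0.01],0,0.2],
  [[-0.02,-0.04,0.01],0,0.2],
  [[-0.02,-0.04,0.03],0,0.2],
  [[-0.02,-0.04,0.06],0,0.2],
  [[-0.02,-0.04,0.08],0,0.2],
  [[-0.02,-0.04,0.08],0,0.2],
  [[-0.02,-0.04,0.08],0,0.2],
])

```text
t: 1.68
tcp_pos: [0.4396, 0.1558, 0.0509]
eef_rot: [-0.047, -3.138, 0.002]
force: [0.3, 0.1, 0.5]
finger_gap: 0.053
```

Run:
```python
from h import *
import cv2
rep();plan(-60,205,48,90)
cv2.imwrite("pics/t1.png",cv2.resize(r.camera("top")[170:300,150:300,::-1],None,fx=4.5,fy=4.5,interpolation=2))
cv2.imwrite("pics/s1.png",cv2.resize(r.camera("side")[200:400,220:480,::-1],None,fx=3,fy=3,interpolation=2))
rep()
```

```text
t1.68 tcp_st [-63.3 209.8  50.9] jaw deg in station 89.9 F [0.3 0.1 0.5] gap 0.053 tilt [-0.004 -0.001] q6 -1.25
shift [-0.0034 -0.0048  0.0029] turn -0.1
t1.78 tcp_st [-61.  210.6  53.1] jaw deg in station 89.9 F [ 0.6 -0.8  0.9] gap 0.053 tilt [0.001 0.   ] q6 -1.25
```

View pics/t1.png

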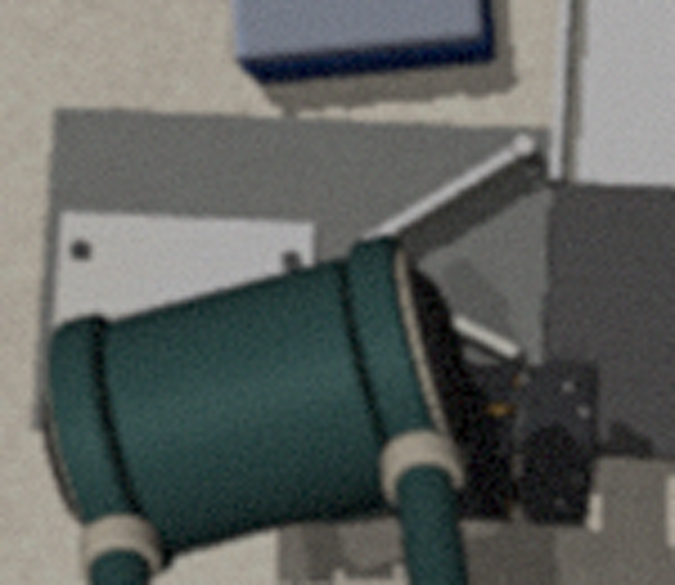

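View pics/s1.png

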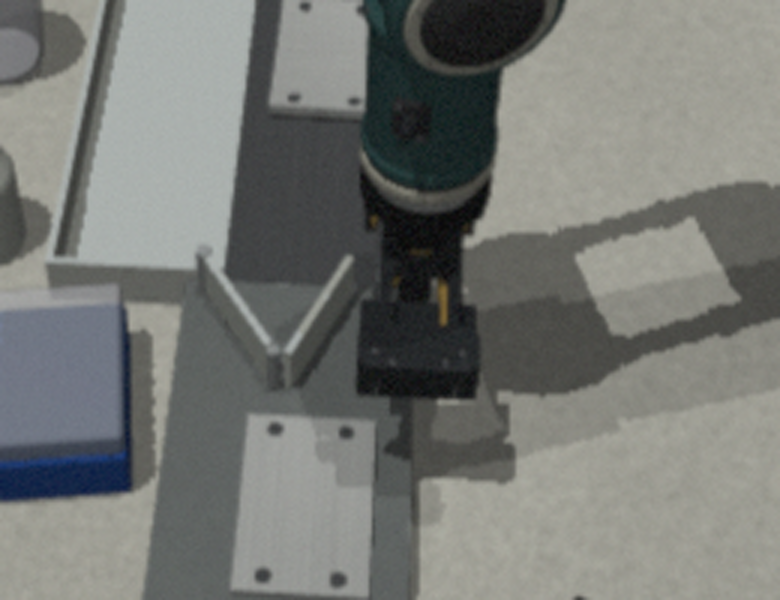

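Request:
move_arm([
  [[-0.01,-0.002,0.003],0,0.2],
  [[-0.02,-0.003,0.004],0,0.2],
  [[-0.028,-0.003,0.004],0,0.2],
  [[-0.036,-0.003,0.004],0,0.2],
  [[-0.044,-0.003,0.004],0,0.2],
  [[-0.052,-0.003,0.004],0,0.2],
  [[-0.06,-0.003,0.004],0,0.2],
  [[-0.068,-0.003,0.004],0,0.2],
  [[-0.076,-0.003,0.004],0,0.2],
  [[-0.084,-0.003,0.004],0,0.2],
  [[-0.084,-0.003,0.004],0,0.2],
])

```text
t: 2.7
tcp_pos: [0.5266, 0.1509, 0.048]
eef_rot: [0.048, 3.14, 0.002]
force: [-1.5, 1.2, -0.3]
finger_gap: 0.0531
```

Run:
```python
from h import *
import cv2
rep()
cv2.imwrite("pics/t2.png",cv2.resize(r.camera("top")[170:300,150:300,::-1],None,fx=4.5,fy=4.5,interpolation=2))
cv2.imwrite("pics/s2.png",cv2.resize(r.camera("side")[200:400,220:480,::-1],None,fx=3,fy=3,interpolation=2))
rep()
```

```text
t2.70 tcp_st [ 23.8 207.4  48. ] jaw deg in station 89.9 F [-1.5  1.2 -0.3] gap 0.053 tilt [0.001 0.001] q6 -1.31
t2.80 tcp_st [ 22.8 206.9  47.9] jaw deg in station 89.9 F [-0.   0.8  0.7] gap 0.053 tilt [ 0. -0.] q6 -1.31
```

View pics/s2.png

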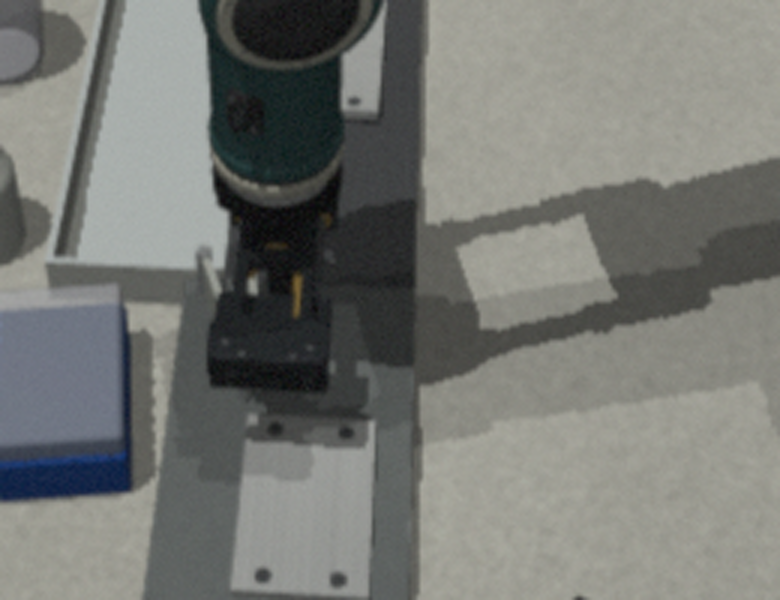

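View pics/t2.png

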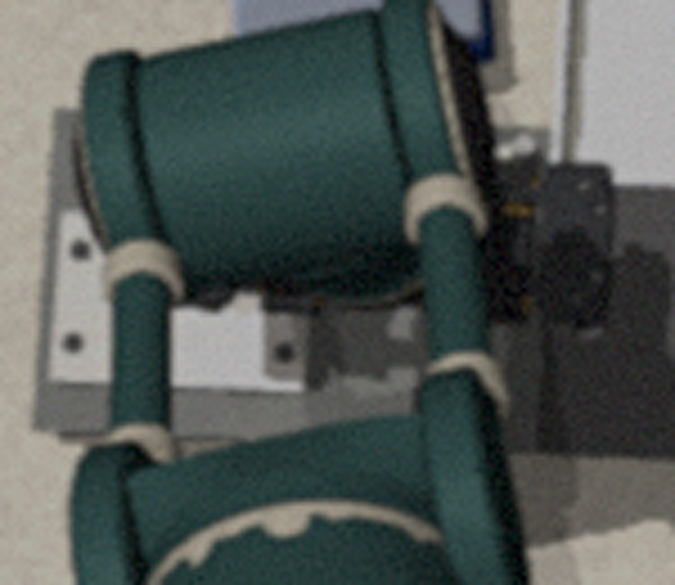

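Request:
move_arm([
  [[-0.006,-0.001,0],0,0.2],
  [[-0.012,-0.001,0],0,0.2],
  [[-0.018,-0.001,0],0,0.2],
  [[-0.024,-0.001,0],0,0.2],
  [[-0.028,-0.001,0],0,0.2],
  [[-0.032,-0.001,0],0,0.2],
  [[-0.032,-0.001,0],0,0.2],
])

```text
t: 3.38
tcp_pos: [0.5565, 0.1558, 0.048]
eef_rot: [-0.05, -3.141, -0.018]
force: [-3.4, 28.6, -3.1]
finger_gap: 0.0531
```

Run:
```python
from h import *
import cv2
rep()
```

```text
t3.38 tcp_st [ 53.6 213.1  48. ] jaw deg in station 89.8 F [-3.4 28.6 -3.1] gap 0.053 tilt [-0.     0.011] q6 -1.32
```

Run:
```python
from h import *
import cv2
cv2.imwrite("pics/t3.png",cv2.resize(r.camera("top")[170:300,150:300,::-1],None,fx=4.5,fy=4.5,interpolation=2))
cv2.imwrite("pics/s3.png",cv2.resize(r.camera("side")[230:350,230:370,::-1],None,fx=5,fy=5,interpolation=2))
rep()
```

```text
t3.48 tcp_st [ 53.2 213.1  48. ] jaw deg in station 89.8 F [-2.1 28.7 -2.9] gap 0.053 tilt [-0.     0.011] q6 -1.32
```

View pics/s3.png

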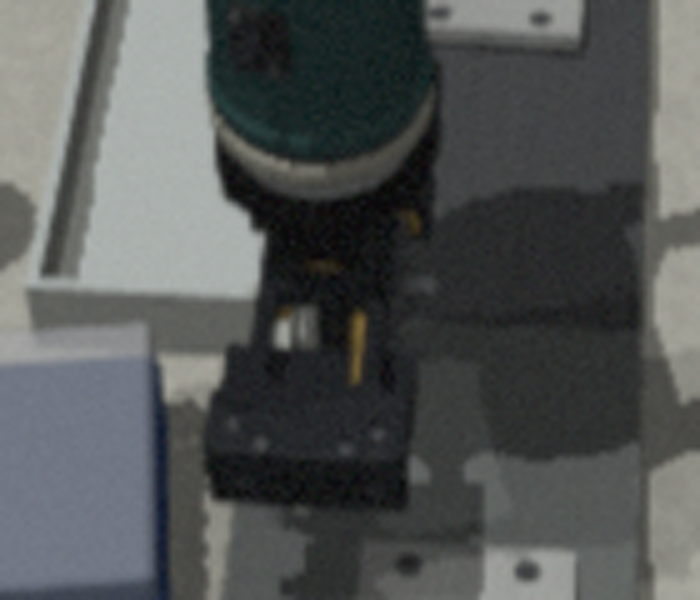

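View pics/t3.png

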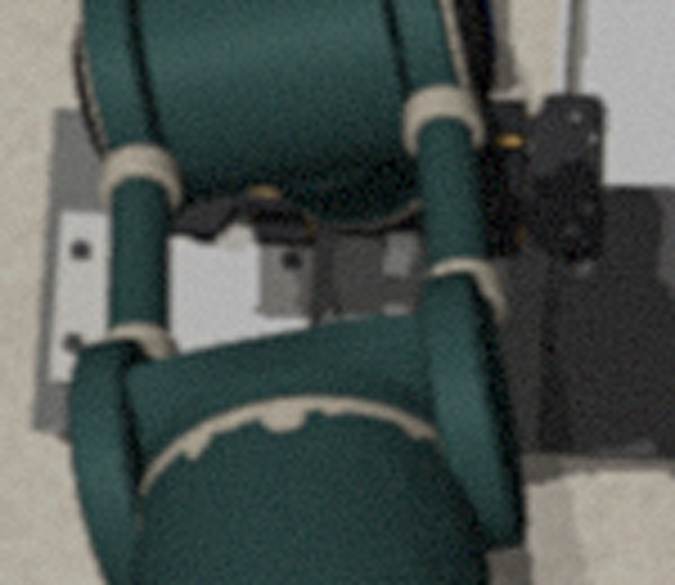

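Request:
move_arm([
  [[0.01,0,0],0,0.2],
  [[0.03,0.0,0],0,0.2],
  [[0.06,0.0,0],0,0.2],
  [[0.1,0.0,0],0,0.2],
  [[0.12,0.0,-0.03],0,0.2],
  [[0.12,0.0,-0.06],0,0.2],
  [[0.12,0.0,-0.06],0,0.2],
])

```text
t: 4.07
tcp_pos: [0.4394, 0.1529, 0.113]
eef_rot: [0.045, 3.133, 0.003]
force: [1.8, -0.2, 1.3]
finger_gap: 0.0527
```

Run:
```python
from h import *
import cv2
rep()
cv2.imwrite("pics/t4.png",cv2.resize(r.camera("top")[170:300,150:300,::-1],None,fx=4.5,fy=4.5,interpolation=2))
cv2.imwrite("pics/s4.png",cv2.resize(r.camera("side")[230:350,230:370,::-1],None,fx=5,fy=5,interpolation=2))
rep()
```

```text
t4.07 tcp_st [-63.5 206.9 113. ] jaw deg in station 90.0 F [ 1.8 -0.2  1.3] gap 0.053 tilt [0.009 0.002] q6 -1.26
t4.17 tcp_st [-64.2 206.3 109.9] jaw deg in station 89.9 F [-0.1  0.  -0.8] gap 0.053 tilt [0.005 0.001] q6 -1.26
```

View pics/s4.png

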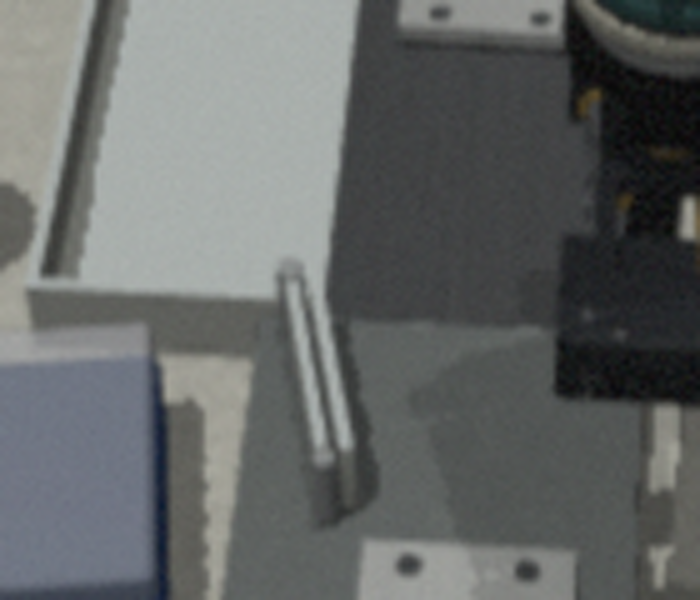

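View pics/t4.png

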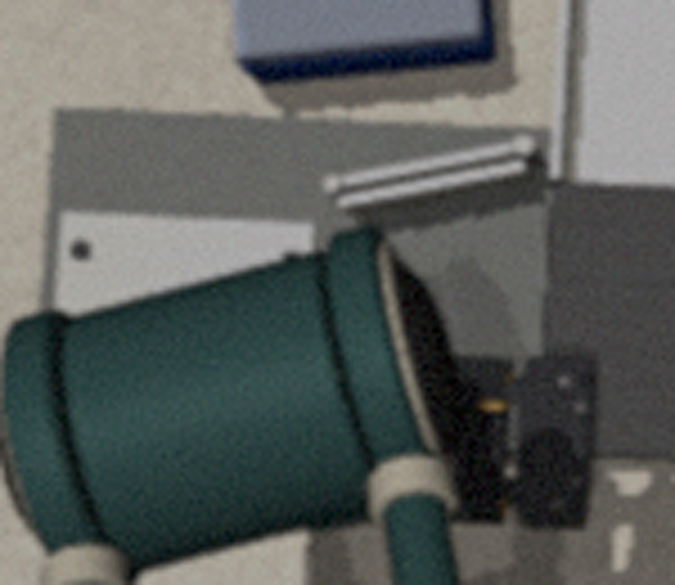

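Request:
move_arm([
  [[0,0.028,0.0],0,-1],
  [[-0.02,0.028,0.03],0,-1],
  [[-0.04,0.028,0.062],0,-1],
  [[-0.06,0.028,0.062],0,-1],
  [[-0.075,0.028,0.062],0,-1],
  [[-0.083,0.028,0.062],0,-1],
  [[-0.091,0.028,0.062],0,-1],
  [[-0.099,0.028,0.062],0,-1],
  [[-0.107,0.028,0.062],0,-1],
  [[-0.113,0.028,0.062],0,-1],
  [[-0.118,0.028,0.062],0,-1],
  [[-0.118,0.028,0.062],0,-1],
])

```text
t: 5.17
tcp_pos: [0.557, 0.1765, 0.0465]
eef_rot: [0.047, 3.14, 0.0]
force: [0.3, -1.2, 0.1]
finger_gap: 0.0002
```

Run:
```python
from h import *
rep()
```

```text
t5.17 tcp_st [ 53.5 233.8  46.5] jaw deg in station 89.9 F [ 0.3 -1.2  0.1] gap 0.000 tilt [0.002 0.   ] q6 -1.28
```

Request:
move_arm([
  [[-0.003,0,0],0,-1],
  [[-0.004,0,0],0,-1],
  [[-0.004,0,0],0,-1],
])

```text
t: 5.42
tcp_pos: [0.5582, 0.1764, 0.046]
eef_rot: [-0.047, -3.138, 0.0]
force: [-5.1, 0.0, 4.0]
finger_gap: 0.0007
```

Request:
move_arm([
  [[0.02,0,0],0,-1],
  [[0.05,0,-0.02],0,-1],
  [[0.08,0.0,-0.06],0,-1],
  [[0.11,0.0,-0.1],0,-1],
  [[0.14,0.0,-0.1],0,-1],
  [[0.14,0.0,-0.1],0,-1],
])

```text
t: 5.92
tcp_pos: [0.4166, 0.181, 0.1493]
eef_rot: [0.045, 3.138, 0.003]
force: [-0.1, 0.1, 0.3]
finger_gap: 0.0004
```

Run:
```python
from h import *
import cv2
rep()
cv2.imwrite("pics/t5.png",cv2.resize(r.camera("top")[170:300,150:300,::-1],None,fx=4.5,fy=4.5,interpolation=2))
cv2.imwrite("pics/s5.png",cv2.resize(r.camera("side")[230:350,230:370,::-1],None,fx=5,fy=5,interpolation=2))
rep();plan(-2,420,90,0);plan(-2,420,34,0)
```

```text
t5.92 tcp_st [-87.  234.3 149.3] jaw deg in station 90.0 F [-0.1  0.1  0.3] gap 0.000 tilt [0.003 0.002] q6 -1.19
t6.02 tcp_st [-84.  234.2 147.2] jaw deg in station 90.0 F [1.1 0.8 0.5] gap 0.000 tilt [0.003 0.001] q6 -1.19
shift [-0.0817  0.1858  0.0577] turn 90.0
shift [-0.0815  0.1857  0.1137] turn 90.0
```

View pics/s5.png

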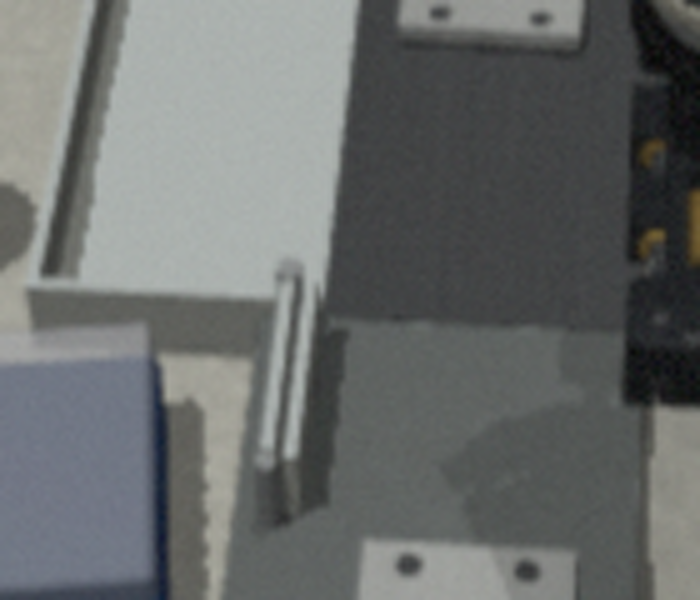

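View pics/t5.png

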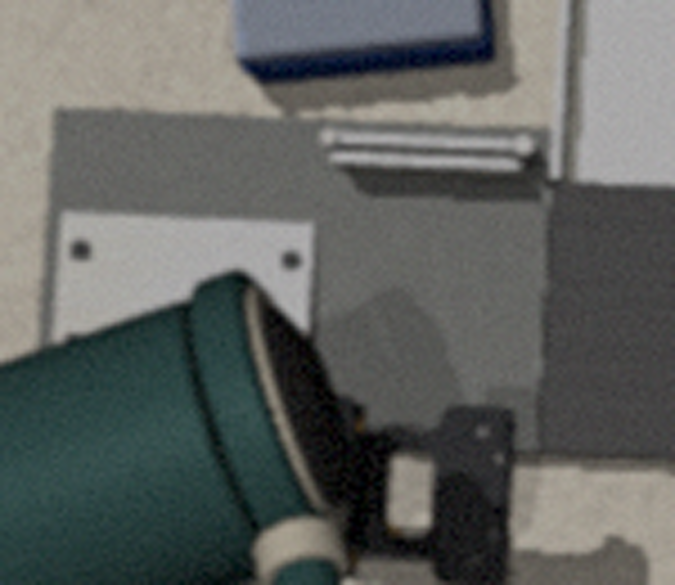

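Request:
move_arm([
  [[-0.02,0.04,0.0],7.1,-0.3],
  [[-0.04,0.08,0.0],14.2,-0.3],
  [[-0.06,0.12,0],21.3,-0.3],
  [[-0.082,0.155,0.0],28.4,-0.3],
  [[-0.082,0.186,0.02],35.5,-0.3],
  [[-0.082,0.186,0.04],42.6,-0.3],
  [[-0.082,0.186,0.058],49.7,-0.3],
  [[-0.082,0.186,0.058],56.8,-0.3],
  [[-0.082,0.186,0.058],63.9,-0.3],
  [[-0.082,0.186,0.058],71,-0.3],
  [[-0.082,0.186,0.058],78.1,-0.3],
  [[-0.082,0.186,0.058],85.2,-0.3],
])

```text
t: 7.02
tcp_pos: [0.5081, 0.3637, 0.0856]
eef_rot: [-2.168, -2.273, 0.003]
force: [0.3, -0.2, 0.3]
finger_gap: 0.0311
```

Run:
```python
from h import *
rep();plan(-2,420,34,0)
```

```text
t7.02 tcp_st [ -0.7 419.5  85.6] jaw deg in station 4.3 F [ 0.3 -0.2  0.3] gap 0.031 tilt [-0.002 -0.002] q6 0.53
shift [ 0.0007 -0.0012  0.0516] turn 4.3
```

Request:
move_arm([
  [[0,-0.001,0.03],4.3,-0.3],
  [[0,-0.001,0.052],4.3,-0.3],
  [[-0.01,-0.001,0.052],4.3,-0.3],
  [[-0.02,-0.001,0.052],4.3,-0.3],
  [[-0.022,-0.001,0.052],4.3,-0.3],
])

```text
t: 7.43
tcp_pos: [0.508, 0.34, 0.0353]
eef_rot: [2.246, 2.197, -0.003]
force: [0.3, 0.9, 0.1]
finger_gap: 0.0308
```

Run:
```python
from h import *
rep();plan(-2,139,34,0)
```

```text
t7.43 tcp_st [-1.000e-01  3.959e+02  3.530e+01] jaw deg in station 0.4 F [0.3 0.9 0.1] gap 0.031 tilt [-0.001 -0.002] q6 0.57
shift [-0.2568 -0.0035  0.0017] turn 0.4
```

Request:
move_arm([
  [[-0.01,-0.001,0.001],0.4,-0.3],
  [[-0.022,-0.002,0.001],0.4,-0.3],
  [[-0.034,-0.002,0.001],0.4,-0.3],
  [[-0.046,-0.002,0.001],0.4,-0.3],
  [[-0.058,-0.002,0.001],0.4,-0.3],
  [[-0.07,-0.002,0.001],0.4,-0.3],
  [[-0.082,-0.002,0.001],0.4,-0.3],
  [[-0.094,-0.002,0.001],0.4,-0.3],
  [[-0.106,-0.002,0.001],0.4,-0.3],
  [[-0.118,-0.002,0.001],0.4,-0.3],
  [[-0.124,-0.002,0.001],0.4,-0.3],
])

```text
t: 8.35
tcp_pos: [0.5026, 0.2162, 0.0348]
eef_rot: [2.253, 2.189, -0.002]
force: [0.1, 3.3, 3.4]
finger_gap: 0.0309
```

Run:
```python
from h import *
import cv2
rep()
cv2.imwrite("pics/t6.png",cv2.resize(r.camera("top")[170:300,150:340,::-1],None,fx=4,fy=4,interpolation=2))
cv2.imwrite("pics/s6.png",cv2.resize(r.camera("side")[230:410,230:400,::-1],None,fx=3.3,fy=3.3,interpolation=2))
rep();plan(-2,139,34,0)
```

```text
t8.35 tcp_st [ -2.  271.9  34.8] jaw deg in station -0.0 F [0.1 3.3 3.4] gap 0.031 tilt [-0.001 -0.001] q6 0.39
t8.45 tcp_st [ -2.6 271.8  34.2] jaw deg in station -0.1 F [-0.1 -0.4 -0.6] gap 0.031 tilt [-0.002 -0.002] q6 0.39
shift [-0.1328  0.0007  0.0005] turn -0.1
```

View pics/s6.png

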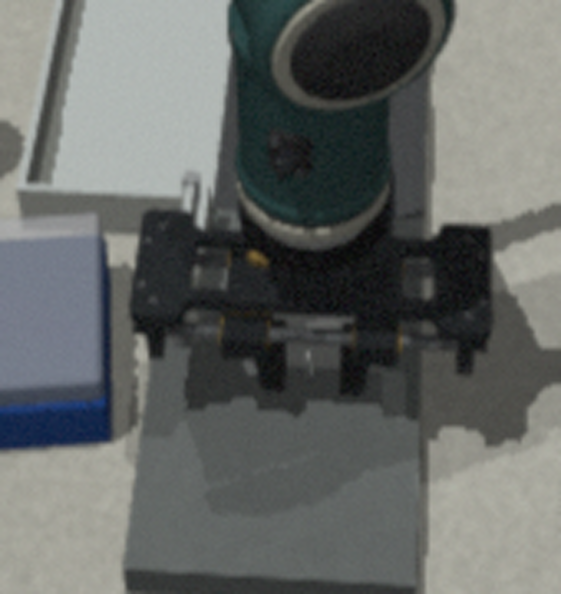

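View pics/t6.png

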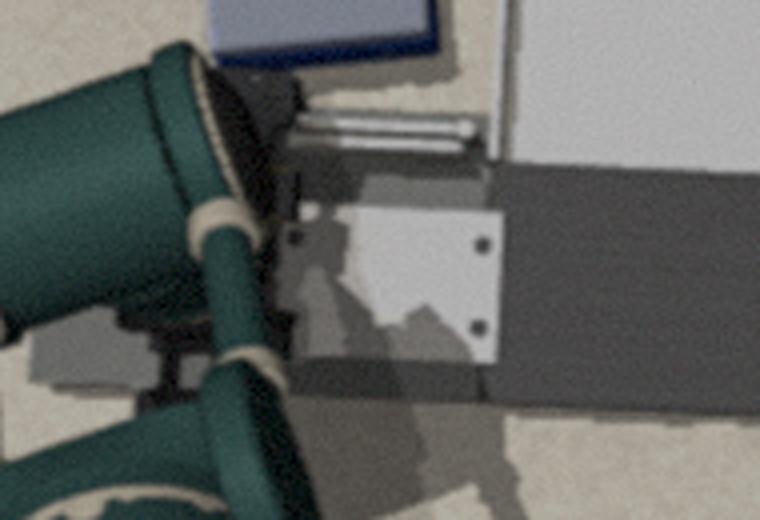

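Run:
```python
from h import *
for uv in((277.6,338.2),(370.9,342.7),(312,347),(337,348)):
  for z in(.03,.04,.05,.06,.07,.08,.09,.1): print(uv,w2s(back("side",uv,z)))
```

```text
(277.6, 338.2) [ 86.6 261.5  30. ]
(277.6, 338.2) [ 85.3 268.   40. ]
(277.6, 338.2) [ 84.  274.4  50. ]
(277.6, 338.2) [ 82.7 280.8  60. ]
(277.6, 338.2) [ 81.4 287.2  70. ]
(277.6, 338.2) [ 80.  293.6  80. ]
(277.6, 338.2) [ 78.7 300.   90. ]
(277.6, 338.2) [ 77.4 306.5 100. ]
(370.9, 342.7) [-89.6 260.9  30. ]
(370.9, 342.7) [-89.  267.3  40. ]
(370.9, 342.7) [-88.4 273.7  50. ]
(370.9, 342.7) [-87.8 280.1  60. ]
(370.9, 342.7) [-87.1 286.6  70. ]
(370.9, 342.7) [-86.5 293.   80. ]
(370.9, 342.7) [-85.9 299.4  90. ]
(370.9, 342.7) [-85.3 305.8 100. ]
(312, 347) [ 20.2 276.9  30. ]
(312, 347) [ 19.6 283.1  40. ]
(312, 347) [ 19.  289.4  50. ]
(312, 347) [ 18.5 295.6  60. ]
(312, 347) [ 17.9 301.9  70. ]
(312, 347) [ 17.3 308.1  80. ]
(312, 347) [ 16.7 314.4  90. ]
(312, 347) [ 16.1 320.6 100. ]
(337, 348) [-26.5 276.2  30. ]
(337, 348) [-26.6 282.5  40. ]
(337, 348) [-26.7 288.8  50. ]
(337, 348) [-26.7 295.   60. ]
(337, 348) [-26.8 301.3  70. ]
(337, 348) [-26.9 307.5  80. ]
(337, 348) [-26.9 313.8  90. ]
(337, 348) [-27. 320. 100.]
```

Request:
move_arm([
  [[-0.01,0.001,0],0,-0.3],
  [[-0.022,0.001,0],0,-0.3],
  [[-0.034,0.001,0],0,-0.3],
  [[-0.046,0.001,0],0,-0.3],
  [[-0.058,0.001,0],0,-0.3],
  [[-0.07,0.001,0],0,-0.3],
  [[-0.082,0.001,0],0,-0.3],
  [[-0.094,0.001,0],0,-0.3],
  [[-0.106,0.001,0],0,-0.3],
  [[-0.116,0.001,0],0,-0.3],
  [[-0.124,0.001,0],0,-0.3],
  [[-0.129,0.001,0],0,-0.3],
])

```text
t: 9.45
tcp_pos: [0.5004, 0.088, 0.0351]
eef_rot: [2.254, 2.189, 0.0]
force: [-0.3, 0.6, -0.3]
finger_gap: 0.0308
```

Run:
```python
from h import *
import cv2
rep()
cv2.imwrite("pics/t7.png",cv2.resize(r.camera("top")[170:300,200:400,::-1],None,fx=4,fy=4,interpolation=2))
cv2.imwrite("pics/s7.png",cv2.resize(r.camera("side")[180:360,230:400,::-1],None,fx=3.3,fy=3.3,interpolation=2))
rep();plan(-2,139,34,0)
```

```text
t9.45 tcp_st [ -0.6 143.7  35.1] jaw deg in station -0.1 F [-0.3  0.6 -0.3] gap 0.031 tilt [0. 0.] q6 0.15
t9.55 tcp_st [ -0.6 143.9  35.1] jaw deg in station -0.1 F [0.9 0.4 0.3] gap 0.031 tilt [ 0. -0.] q6 0.16
shift [-0.0049 -0.0013  0.0011] turn -0.1
```

View pics/s7.png

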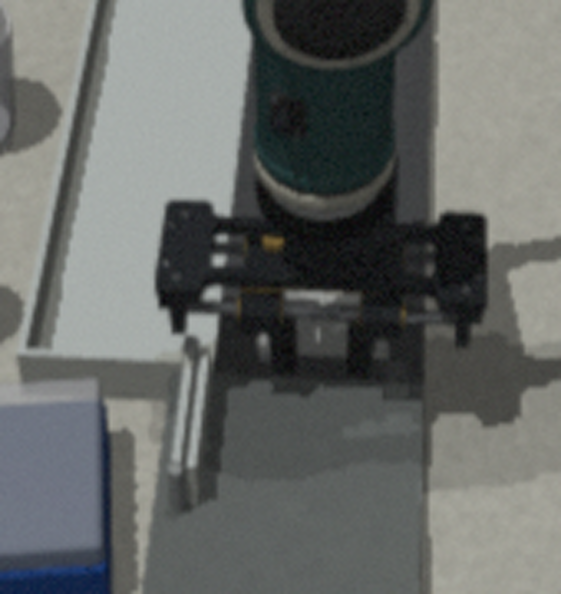

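View pics/t7.png

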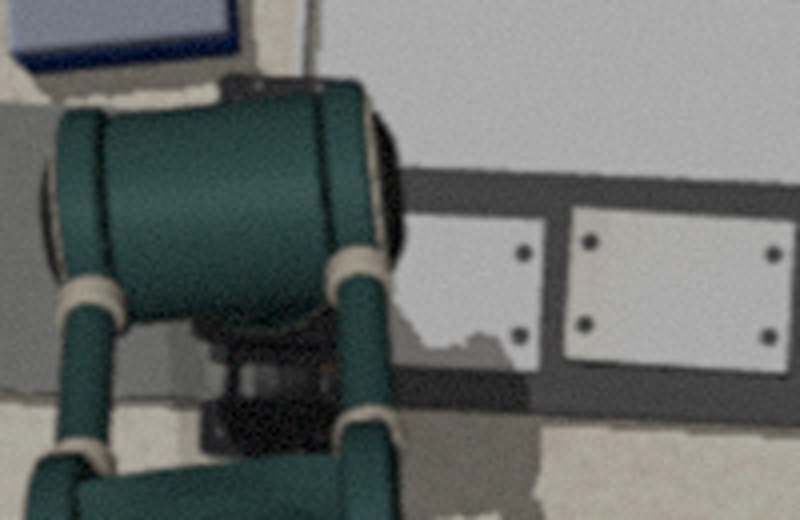

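Request:
move_arm([
  [[0.01,0,0],0,-0.3],
  [[0.02,0,-0.01],0,-0.3],
  [[0.02,0,-0.04],0,-1],
  [[0.01,-0.01,-0.08],0,-1],
  [[-0.01,-0.018,-0.08],0,-1],
  [[-0.027,-0.018,-0.06],0,-1],
  [[-0.027,-0.018,-0.03],0,-1],
  [[-0.027,-0.018,-0.015],0,-1],
  [[-0.027,-0.018,-0.015],0,-1],
  [[-0.027,-0.018,-0.015],0,-1],
])

```text
t: 10.38
tcp_pos: [0.4811, 0.0636, 0.0499]
eef_rot: [-2.251, -2.19, 0.002]
force: [0.4, 0.1, -0.4]
finger_gap: 0.0005
```

Run:
```python
from h import *
import cv2
rep()
cv2.imwrite("pics/t8.png",cv2.resize(r.camera("top")[170:300,200:400,::-1],None,fx=4,fy=4,interpolation=2))
cv2.imwrite("pics/s8.png",cv2.resize(r.camera("side")[180:360,230:400,::-1],None,fx=3.3,fy=3.3,interpolation=2))
rep()
```

```text
t10.38 tcp_st [-19.2 118.8  49.9] jaw deg in station 0.1 F [ 0.4  0.1 -0.4] gap 0.001 tilt [-0.002  0.   ] q6 0.11
t10.48 tcp_st [-17.5 118.8  51.4] jaw deg in station 0.1 F [-0.4 -0.4 -0.1] gap 0.001 tilt [0.002 0.   ] q6 0.11
```

View pics/s8.png

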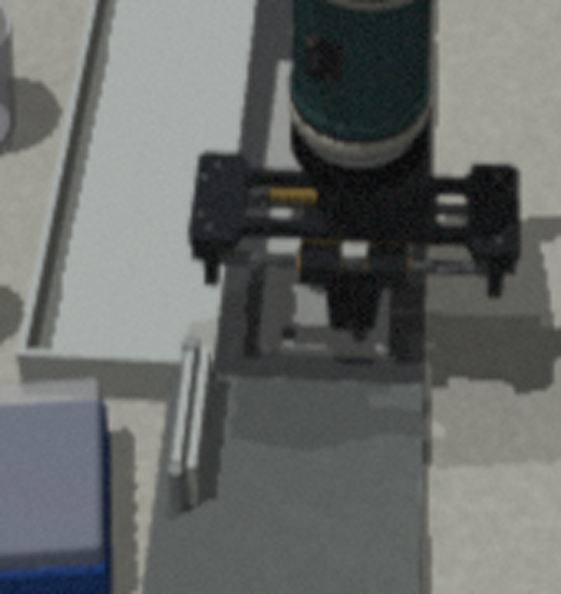

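View pics/t8.png

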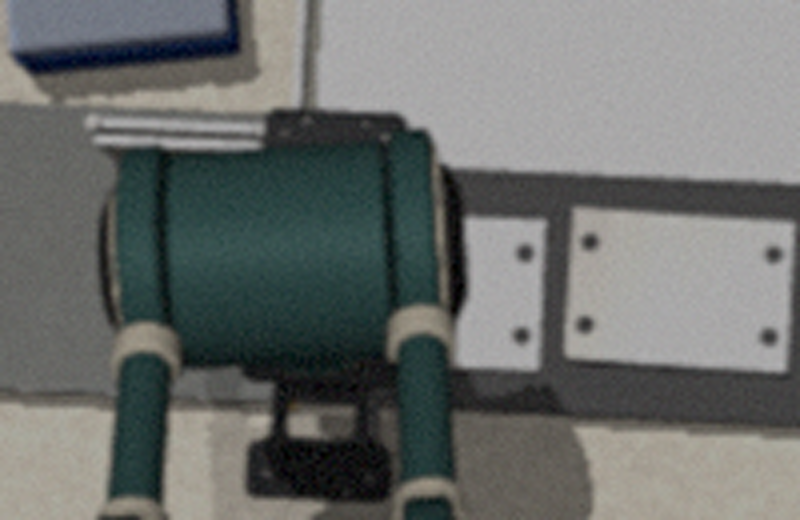

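Request:
move_arm([
  [[0,0,0.004],0,-1],
  [[0,0,0.008],0,-1],
  [[0,0,0.009],0,-1],
  [[0,0,0.009],0,-1],
  [[0,0,0.009],0,-1],
])

```text
t: 10.9
tcp_pos: [0.4815, 0.0626, 0.041]
eef_rot: [-2.253, -2.19, 0.0]
force: [0.7, -0.4, 0.1]
finger_gap: 0.0003
```

Request:
move_arm([
  [[0,0,0.001],0,-1],
  [[0,0,0.002],0,-1],
  [[0,0,0.002],0,-1],
])

```text
t: 11.15
tcp_pos: [0.4814, 0.0625, 0.0388]
eef_rot: [-2.253, -2.189, 0.0]
force: [-0.3, 0.7, 0.1]
finger_gap: 0.0005
```

Request:
move_arm([
  [[0,0,0.001],0,-1],
  [[0,0,0.002],0,-1],
  [[0,0,0.002],0,-1],
])

```text
t: 11.4
tcp_pos: [0.4817, 0.0626, 0.0384]
eef_rot: [-2.252, -2.189, 0.001]
force: [-5.5, -0.9, 12.9]
finger_gap: 0.0003
```

Request:
move_arm([
  [[0,0,0],0,-1],
  [[0,0,0],0,-1],
])

```text
t: 11.57
tcp_pos: [0.4817, 0.0626, 0.0384]
eef_rot: [-2.253, -2.19, 0.001]
force: [-4.9, -0.0, 12.3]
finger_gap: 0.0004
```

Run:
```python
from h import *
import cv2
rep()
cv2.imwrite("pics/s9.png",cv2.resize(r.camera("side")[180:360,230:400,::-1],None,fx=3.3,fy=3.3,interpolation=2))
rep()
```

```text
t11.57 tcp_st [-18.7 117.8  38.4] jaw deg in station -0.0 F [-4.9 -0.  12.3] gap 0.000 tilt [-0. -0.] q6 0.11
t11.62 tcp_st [-18.7 117.8  38.3] jaw deg in station -0.0 F [-4.3 -0.8 11.7] gap 0.000 tilt [-0. -0.] q6 0.11
```

View pics/s9.png

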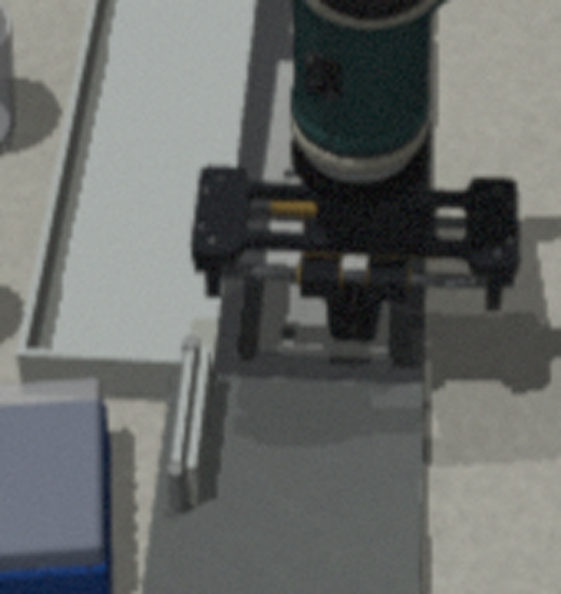

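Request:
move_arm([
  [[0,0,-0.02],0,-1],
  [[0,0,-0.04],0,-1],
  [[-0.04,0,-0.04],0,-1],
  [[-0.08,0,-0.04],0,-1],
  [[-0.11,0,-0.04],0,-1],
  [[-0.135,0,-0.04],0,-1],
  [[-0.135,0,-0.03],0,-1],
  [[-0.135,0,-0.015],0,-1],
  [[-0.135,0,-0.006],0,-1],
  [[-0.135,0,-0.006],0,-1],
  [[-0.135,0,-0.006],0,-1],
])

```text
t: 12.53
tcp_pos: [0.4768, -0.0716, 0.0421]
eef_rot: [-2.25, -2.189, 0.002]
force: [-0.2, 0.0, 1.1]
finger_gap: 0.0003
```

Run:
```python
from h import *
rep()
```

```text
t12.53 tcp_st [-19.7 -16.5  42.1] jaw deg in station 0.0 F [-0.2  0.   1.1] gap 0.000 tilt [-0.002  0.001] q6 -0.17
```

Request:
move_arm([
  [[0,0,0.001],0,-1],
  [[0,0,0.002],0,-1],
  [[0,0,0.002],0,-1],
])

```text
t: 12.78
tcp_pos: [0.4782, -0.072, 0.0413]
eef_rot: [2.251, 2.19, 0.001]
force: [0.6, -0.0, 0.4]
finger_gap: 0.0005
```

Request:
move_arm([
  [[0,0,0.001],0,-1],
  [[0,0,0.002],0,-1],
  [[0,0,0.002],0,-1],
])

```text
t: 13.03
tcp_pos: [0.4782, -0.0722, 0.0393]
eef_rot: [2.252, 2.189, 0.001]
force: [0.9, 1.0, 1.9]
finger_gap: 0.0004
```

Request:
move_arm([
  [[0,0,0.001],0,-1],
  [[0,0,0.001],0,-1],
  [[0,0,0.001],0,-1],
])

```text
t: 13.28
tcp_pos: [0.4783, -0.0722, 0.0388]
eef_rot: [2.253, 2.189, 0.001]
force: [-2.2, 3.1, 6.8]
finger_gap: 0.0006
```

Request:
move_arm([
  [[0,0,0.001],0,-1],
  [[0,0,0.001],0,-1],
  [[0,0,0.001],0,-1],
])

```text
t: 13.53
tcp_pos: [0.4783, -0.072, 0.0385]
eef_rot: [-2.253, -2.189, -0.001]
force: [-3.6, 2.7, 12.2]
finger_gap: 0.0004
```

Run:
```python
from h import *
import cv2
a=r.camera("side")[:,:,::-1];rep()
cv2.imwrite("pics/s10full.png",a)
b=cv2.imread("pics/side0.png")
f=lambda i:cv2.resize(i[130:260,270:370],None,fx=4,fy=4,interpolation=2)
cv2.imwrite("pics/s10.png",cv2.hconcat([f(b),f(a)]))
t=r.camera("top")[:,:,::-1];b=cv2.imread("pics/top0.png")
cv2.imwrite("pics/t10full.png",t)
f=lambda i:cv2.resize(i[205:285,325:525],None,fx=4,fy=3.7,interpolation=2)
cv2.imwrite("pics/t10.png",cv2.vconcat([f(b),f(t)]))
```

```text
t13.58 tcp_st [-18.2 -16.8  38.5] jaw deg in station -0.0 F [-3.3  3.9 12.8] gap 0.000 tilt [0.001 0.001] q6 -0.17
```

View pics/s10.png

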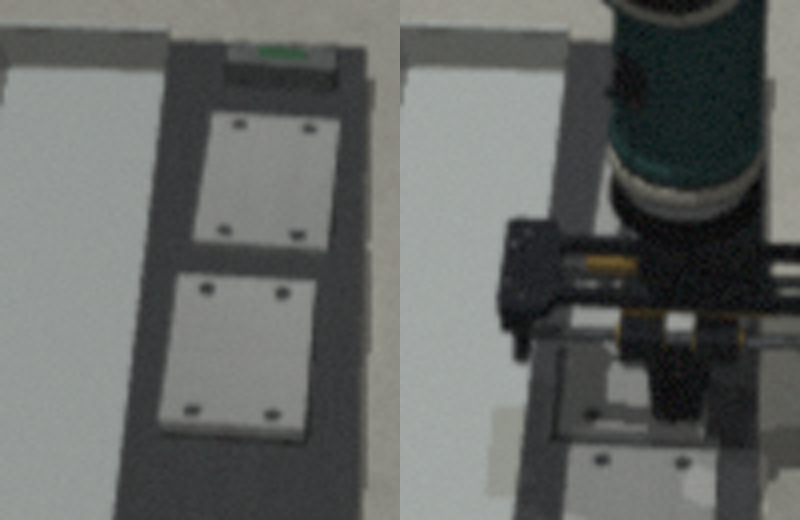

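View pics/t10.png

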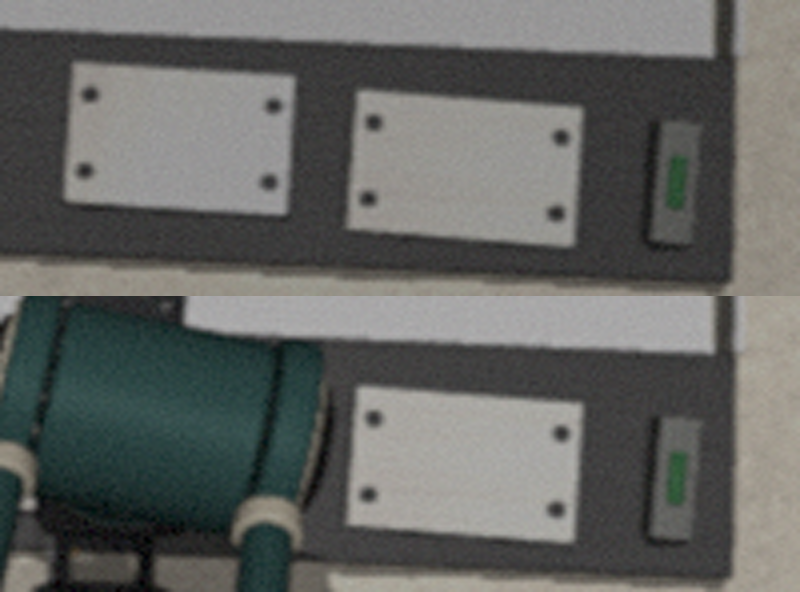

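Request:
move_arm([
  [[0,0,-0.02],0,-1],
  [[0,0,-0.03],0,-1],
  [[-0.03,0,-0.03],0,-1],
  [[-0.06,0,-0.03],0,-1],
  [[-0.091,0,-0.03],0,-1],
  [[-0.091,0,-0.015],0,-1],
  [[-0.091,0,-0.009],0,-1],
  [[-0.091,0,-0.009],0,-1],
  [[-0.091,0,-0.009],0,-1],
  [[-0.091,0,-0.009],0,-1],
])

```text
t: 14.47
tcp_pos: [0.4751, -0.1626, 0.046]
eef_rot: [-2.251, -2.191, 0.0]
force: [0.2, 0.7, 0.7]
finger_gap: 0.0007
```

Run:
```python
from h import *
import cv2
rep()
a=r.camera("side")[:,:,::-1];rep()
cv2.imwrite("pics/s11.png",a)
```

```text
t14.47 tcp_st [ -18.8 -107.5   46. ] jaw deg in station 0.1 F [0.2 0.7 0.7] gap 0.001 tilt [-0.  0.] q6 -0.35
t14.52 tcp_st [ -18.6 -107.5   46.2] jaw deg in station 0.1 F [ 0.3 -1.   0.9] gap 0.001 tilt [ 0. -0.] q6 -0.35
```

Request:
move_arm([
  [[0,0,0.001],0,-1],
  [[0,0,0.002],0,-1],
  [[0,0,0.003],0,-1],
  [[0,0,0.003],0,-1],
  [[0,0,0.003],0,-1],
])

```text
t: 14.93
tcp_pos: [0.4752, -0.1632, 0.043]
eef_rot: [-2.252, -2.19, 0.0]
force: [-0.0, -0.2, 0.4]
finger_gap: 0.0004
```

Request:
move_arm([
  [[0,0,0.001],0,-1],
  [[0,0,0.002],0,-1],
  [[0,0,0.002],0,-1],
])

```text
t: 15.18
tcp_pos: [0.4754, -0.1635, 0.041]
eef_rot: [2.252, 2.189, 0.0]
force: [0.1, 0.1, 1.6]
finger_gap: 0.0005
```

Run:
```python
from h import *
import cv2
rep()
a=r.camera("side")[:,:,::-1];rep()
cv2.imwrite("pics/s12.png",a)
b=cv2.imread("pics/s11.png")
f=lambda i:cv2.resize(i[180:270,290:370],None,fx=5,fy=5,interpolation=2)
cv2.imwrite("pics/s12c.png",cv2.hconcat([f(b),f(a)]))
```

```text
t15.18 tcp_st [ -18.5 -108.3   41. ] jaw deg in station -0.0 F [0.1 0.1 1.6] gap 0.001 tilt [ 0. -0.] q6 -0.35
t15.23 tcp_st [ -18.5 -108.3   41. ] jaw deg in station -0.0 F [-0.6  0.8  0.9] gap 0.000 tilt [ 0. -0.] q6 -0.35
```

View pics/s12c.png

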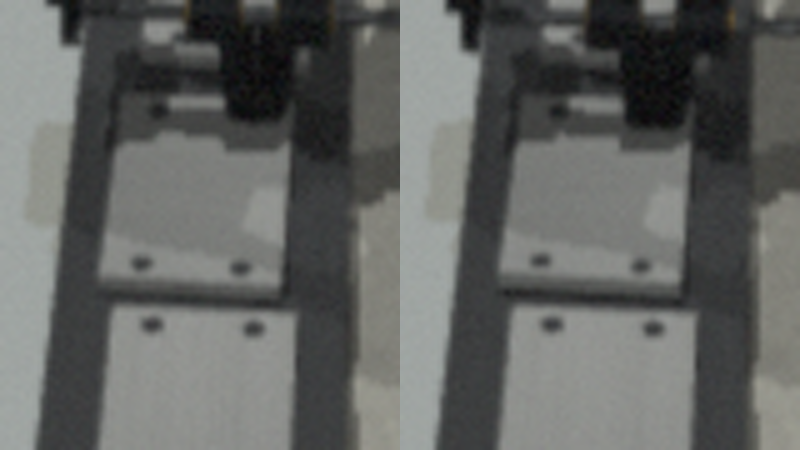

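Request:
move_arm([
  [[0,0,0.001],0,-1],
  [[0,0,0.002],0,-1],
  [[0,0,0.003],0,-1],
  [[0,0,0.003],0,-1],
  [[0,0,0.003],0,-1],
])

```text
t: 15.65
tcp_pos: [0.4754, -0.164, 0.0385]
eef_rot: [2.252, 2.189, -0.001]
force: [-1.4, -2.0, 5.7]
finger_gap: 0.0006
```

Run:
```python
from h import *
import cv2
rep()
a=r.camera("side")[:,:,::-1];rep()
cv2.imwrite("pics/s13.png",a)
b=cv2.imread("pics/s11.png")
f=lambda i:cv2.resize(i[180:270,290:370],None,fx=5,fy=5,interpolation=2)
cv2.imwrite("pics/s13c.png",cv2.hconcat([f(b),f(a)]))
```

```text
t15.65 tcp_st [ -18.5 -108.8   38.5] jaw deg in station 0.0 F [-1.4 -2.   5.7] gap 0.001 tilt [ 0.    -0.001] q6 -0.35
t15.70 tcp_st [ -18.5 -108.8   38.6] jaw deg in station 0.0 F [-2.7 -1.6  6.2] gap 0.000 tilt [ 0.    -0.001] q6 -0.35
```

View pics/s13c.png

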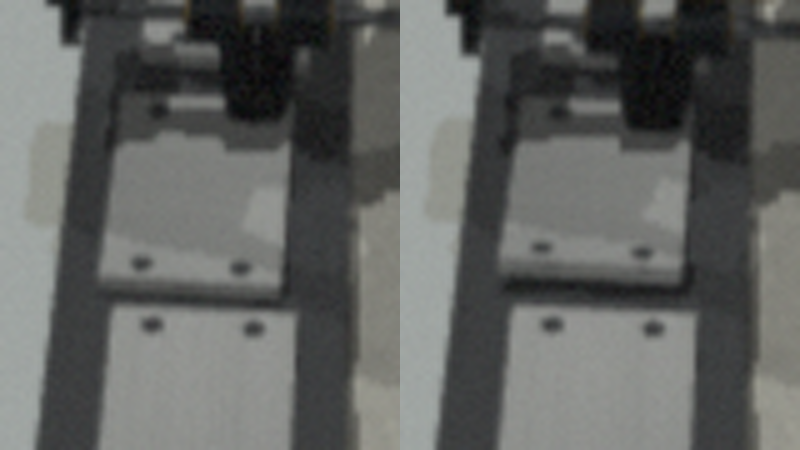

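Middle plate's near end rises clearly (holes at crop y 263→246, shadow gap below): it's the rocker. Next is the right plate.

Request:
move_arm([
  [[0,0,-0.02],0,-1],
  [[0,0,-0.03],0,-1],
  [[-0.04,-0.003,-0.03],0,-1],
  [[-0.08,-0.005,-0.03],0,-1],
  [[-0.12,-0.006,-0.03],0,-1],
  [[-0.148,-0.006,-0.03],0,-1],
  [[-0.148,-0.006,-0.02],0,-1],
  [[-0.148,-0.006,-0.009],0,-1],
  [[-0.148,-0.006,-0.009],0,-1],
  [[-0.148,-0.006,-0.009],0,-1],
])

```text
t: 16.53
tcp_pos: [0.4636, -0.3088, 0.0451]
eef_rot: [-2.249, -2.188, 0.001]
force: [0.7, -0.4, 0.0]
finger_gap: 0.0006
```

Run:
```python
from h import *
import cv2
rep()
a=r.camera("side")[:,:,::-1];rep()
cv2.imwrite("pics/s14.png",a)
```

```text
t16.53 tcp_st [ -26.2 -254.    45.1] jaw deg in station 0.0 F [ 0.7 -0.4  0. ] gap 0.001 tilt [-0.003  0.003] q6 -0.61
t16.58 tcp_st [ -25.6 -254.3   45.9] jaw deg in station 0.1 F [-0.1  0.4  0.5] gap 0.000 tilt [-0.002  0.002] q6 -0.61
```

Request:
move_arm([
  [[0,0,0.002],0,-1],
  [[0,0,0.004],0,-1],
  [[0,0,0.005],0,-1],
  [[0,0,0.006],0,-1],
  [[0,0,0.006],0,-1],
])

```text
t: 17.0
tcp_pos: [0.4651, -0.3108, 0.041]
eef_rot: [2.252, 2.19, -0.0]
force: [-1.0, 0.3, -0.4]
finger_gap: 0.0005
```

Request:
move_arm([
  [[0,0,0.001],0,-1],
  [[0,0,0.002],0,-1],
  [[0,0,0.002],0,-1],
  [[0,0,0.002],0,-1],
])

```text
t: 17.33
tcp_pos: [0.4649, -0.3111, 0.0389]
eef_rot: [-2.253, -2.19, 0.0]
force: [0.2, 0.8, 0.6]
finger_gap: 0.0006
```

Run:
```python
from h import *
import cv2
rep()
a=r.camera("side")[:,:,::-1];rep()
cv2.imwrite("pics/s15.png",a)
b=cv2.imread("pics/s14.png")
f=lambda i:cv2.resize(i[130:250,290:370],None,fx=4.5,fy=4.5,interpolation=2)
cv2.imwrite("pics/s15c.png",cv2.hconcat([f(b),f(a)]))
```

```text
t17.33 tcp_st [ -24.8 -256.2   38.9] jaw deg in station -0.0 F [0.2 0.8 0.6] gap 0.001 tilt [-0.  0.] q6 -0.61
t17.38 tcp_st [ -24.8 -256.3   39. ] jaw deg in station -0.0 F [-0.7  0.2 -0.9] gap 0.001 tilt [-0.  0.] q6 -0.61
```

View pics/s15c.png

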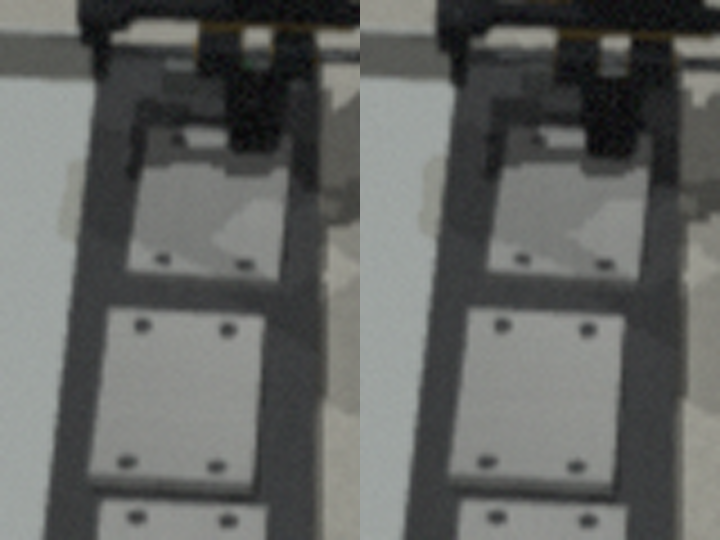

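Request:
move_arm([
  [[0,0,0.001],0,-1],
  [[0,0,0.0015],0,-1],
  [[0,0,0.0015],0,-1],
  [[0,0,0.0015],0,-1],
])

```text
t: 17.72
tcp_pos: [0.4651, -0.3112, 0.0384]
eef_rot: [2.253, 2.19, -0.0]
force: [-1.6, 1.5, 5.0]
finger_gap: 0.0003
```

Run:
```python
from h import *
import cv2
rep()
a=r.camera("side")[:,:,::-1];rep()
b=cv2.imread("pics/s14.png")
f=lambda i:cv2.resize(i[130:250,290:370],None,fx=4.5,fy=4.5,interpolation=2)
cv2.imwrite("pics/s16c.png",cv2.hconcat([f(b),f(a)]))
```

```text
t17.72 tcp_st [ -24.6 -256.4   38.4] jaw deg in station -0.0 F [-1.6  1.5  5. ] gap 0.000 tilt [ 0. -0.] q6 -0.61
t17.77 tcp_st [ -24.6 -256.4   38.5] jaw deg in station -0.0 F [-1.5  1.1  6.3] gap 0.001 tilt [ 0. -0.] q6 -0.61
```

View pics/s16c.png

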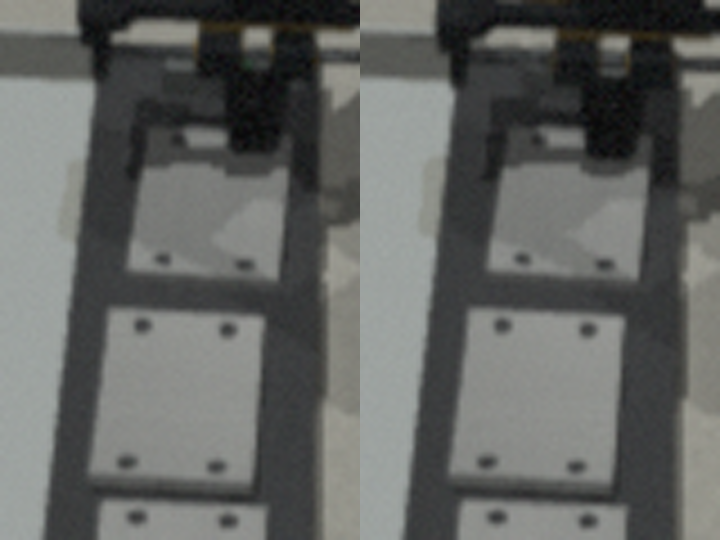

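Request:
move_arm([
  [[0,0,0.0005],0,-1],
  [[0,0,0.0005],0,-1],
  [[0,0,0.0005],0,-1],
])

```text
t: 18.02
tcp_pos: [0.4651, -0.3113, 0.0384]
eef_rot: [2.253, 2.19, -0.0]
force: [-2.8, 2.2, 9.0]
finger_gap: 0.0004
```

Request:
move_arm([
  [[0,0,-0.02],0,-1],
  [[0,0,-0.04],0,-1],
  [[0,-0.01,-0.06],-7,-1],
  [[0.02,-0.04,-0.06],-14,-1],
  [[0.05,-0.07,-0.06],-21,-0.4],
  [[0.08,-0.07,-0.06],-28,-0.4],
  [[0.11,-0.07,-0.06],-35,-0.4],
  [[0.14,-0.07,-0.06],-42,-0.4],
  [[0.17,-0.07,-0.06],-49,-0.4],
  [[0.19,-0.07,-0.06],-56,-0.4],
  [[0.192,-0.07,-0.06],-63,-0.4],
  [[0.192,-0.07,-0.06],-70,-0.4],
])

```text
t: 19.02
tcp_pos: [0.4003, -0.1158, 0.097]
eef_rot: [0.576, 3.088, 0.0]
force: [0.3, -0.1, 0.8]
finger_gap: 0.0262
```

Run:
```python
from h import *
import cv2
rep();plan(-75,-62,60,90)
t=r.camera("top")[:,:,::-1];rep()
cv2.imwrite("pics/t17.png",cv2.resize(t[180:290,220:520],None,fx=2.6,fy=2.6,interpolation=2))
```

```text
t19.02 tcp_st [-94.9 -62.8  97. ] jaw deg in station 70.5 F [ 0.3 -0.1  0.8] gap 0.026 tilt [0. 0.] q6 -1.54
shift [-0.0185  0.0074  0.037 ] turn -19.5
t19.07 tcp_st [-94.8 -63.4  97.1] jaw deg in station 70.8 F [ 0.  -0.4 -0.2] gap 0.027 tilt [ 0. -0.] q6 -1.55
```

View pics/t17.png

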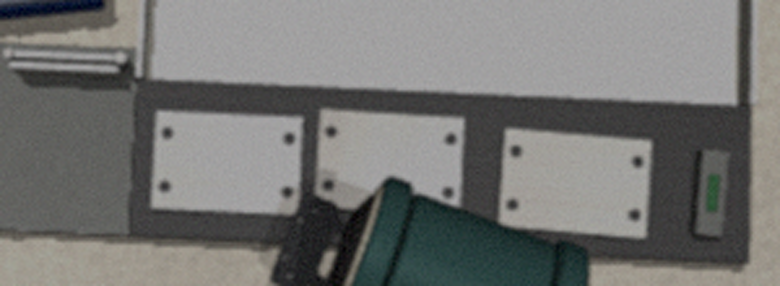

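Request:
move_arm([
  [[-0.016,0.005,0.02],-7,-0.3],
  [[-0.016,0.005,0.04],-14,-0.3],
  [[-0.016,0.005,0.055],-19.4,-0.3],
  [[-0.016,0.005,0.063],-19.4,-0.3],
  [[-0.016,0.005,0.063],-19.4,-0.3],
  [[-0.016,0.005,0.063],-19.4,-0.3],
])

```text
t: 19.57
tcp_pos: [0.4168, -0.1185, 0.0338]
eef_rot: [-0.067, -3.14, -0.001]
force: [-0.2, 0.2, 0.5]
finger_gap: 0.031
```

Run:
```python
from h import *
rep();plan(66,-62,33.5,90)
```

```text
t19.57 tcp_st [-78.3 -65.   33.8] jaw deg in station 89.2 F [-0.2  0.2  0.5] gap 0.031 tilt [-0.001  0.   ] q6 -1.86
shift [-0.1443  0.0051  0.0002] turn -0.8
```

Request:
move_arm([
  [[-0.015,0.003,0],0,-0.3],
  [[-0.025,0.003,0],0,-0.3],
  [[-0.034,0.003,0],0,-0.3],
  [[-0.043,0.003,0],0,-0.3],
  [[-0.052,0.003,0],0,-0.3],
  [[-0.061,0.003,0],0,-0.3],
  [[-0.07,0.003,0],0,-0.3],
  [[-0.079,0.003,0],0,-0.3],
  [[-0.084,0.003,0],0,-0.3],
  [[-0.084,0.003,0],0,-0.3],
])

```text
t: 20.4
tcp_pos: [0.5031, -0.1189, 0.0342]
eef_rot: [0.061, 3.139, -0.001]
force: [-0.4, -0.3, -0.3]
finger_gap: 0.0309
```

Run:
```python
from h import *
import cv2
rep();plan(66,-62,33.5,90)
t=r.camera("top")[:,:,::-1];rep()
cv2.imwrite("pics/t18.png",cv2.resize(t[180:290,220:520],None,fx=2.6,fy=2.6,interpolation=2))
cv2.imwrite("pics/s18.png",cv2.resize(r.camera("side")[130:340,200:400,::-1],None,fx=2.8,fy=2.8,interpolation=2))
```

```text
t20.40 tcp_st [  8.  -63.   34.2] jaw deg in station 89.4 F [-0.4 -0.3 -0.3] gap 0.031 tilt [ 0.002 -0.   ] q6 -1.81
shift [-0.058   0.0016  0.0008] turn -0.6
t20.45 tcp_st [  7.2 -62.9  34. ] jaw deg in station 89.4 F [-0.2  0.3 -0.4] gap 0.031 tilt [ 0.001 -0.   ] q6 -1.81
```

View pics/t18.png

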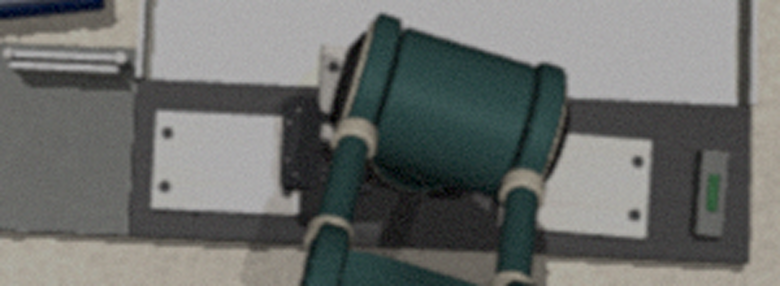

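View pics/s18.png

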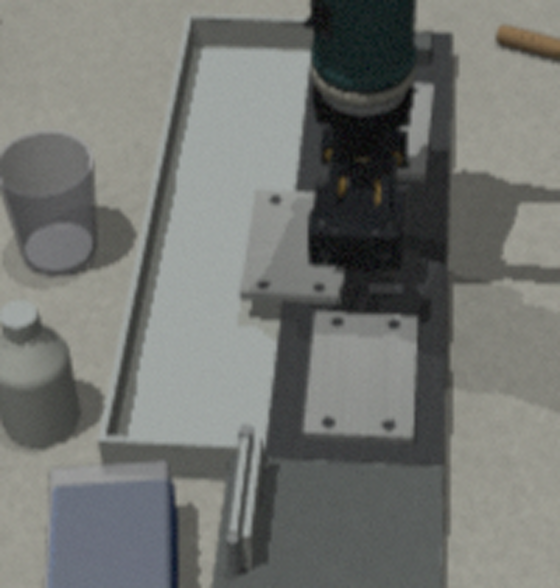

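Plate sliding straight, overhanging the edge. Continuing.

Request:
move_arm([
  [[-0.008,0.001,0],0,-0.3],
  [[-0.016,0.001,0],0,-0.3],
  [[-0.024,0.001,0],0,-0.3],
  [[-0.032,0.001,0],0,-0.3],
  [[-0.04,0.001,0],0,-0.3],
  [[-0.048,0.001,0],0,-0.3],
  [[-0.056,0.001,0],0,-0.3],
  [[-0.062,0.001,0],0,-0.3],
  [[-0.062,0.001,0],0,-0.3],
  [[-0.062,0.001,0],0,-0.3],
])

```text
t: 21.33
tcp_pos: [0.5638, -0.1201, 0.034]
eef_rot: [0.061, 3.141, -0.0]
force: [-0.1, 0.8, -0.5]
finger_gap: 0.0311
```

Run:
```python
from h import *
import cv2
rep()
cv2.imwrite("pics/s19.png",cv2.resize(r.camera("side")[130:340,200:400,::-1],None,fx=2.8,fy=2.8,interpolation=2))
```

```text
t21.33 tcp_st [ 68.6 -62.5  34. ] jaw deg in station 89.4 F [-0.1  0.8 -0.5] gap 0.031 tilt [ 0. -0.] q6 -1.79
```

View pics/s19.png

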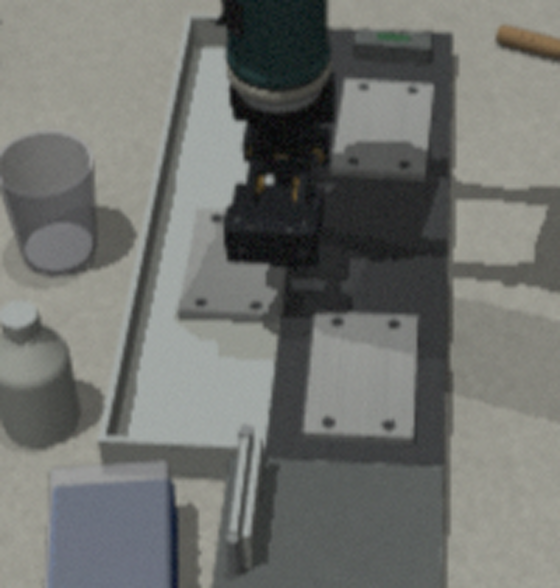

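Request:
move_arm([
  [[0.01,0,-0.01],0,-0.3],
  [[0.02,0,-0.04],0,-0.3],
  [[0.05,0,-0.08],0,-0.3],
  [[0.09,0,-0.12],0,-0.3],
  [[0.13,0,-0.15],0,-0.3],
  [[0.16,0,-0.15],0,-0.3],
  [[0.16,0,-0.15],0,-0.3],
  [[0.16,0,-0.15],0,-0.3],
])

```text
t: 22.05
tcp_pos: [0.401, -0.1138, 0.1855]
eef_rot: [0.062, 3.139, -0.002]
force: [0.2, -1.3, 0.6]
finger_gap: 0.0306
```

Run:
```python
from h import *
import cv2
rep()
t=r.camera("top")[:,:,::-1];rep()
cv2.imwrite("pics/t20.png",cv2.resize(t[150:290,220:520],None,fx=2.6,fy=2.6,interpolation=2))
cv2.imwrite("pics/s20.png",cv2.resize(r.camera("side")[130:340,200:400,::-1],None,fx=2.8,fy=2.8,interpolation=2))
```

```text
t22.05 tcp_st [-94.3 -60.8 185.5] jaw deg in station 89.3 F [ 0.2 -1.3  0.6] gap 0.031 tilt [ 0.002 -0.001] q6 -1.87
t22.10 tcp_st [-92.8 -60.9 184.9] jaw deg in station 89.3 F [ 0.2 -0.3  0. ] gap 0.031 tilt [ 0.003 -0.001] q6 -1.87
```

View pics/t20.png

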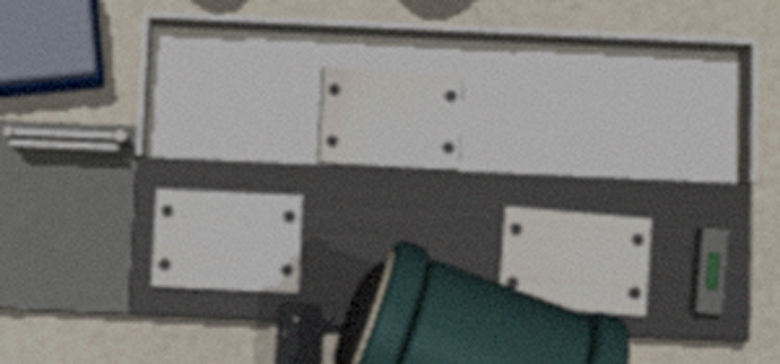

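View pics/s20.png

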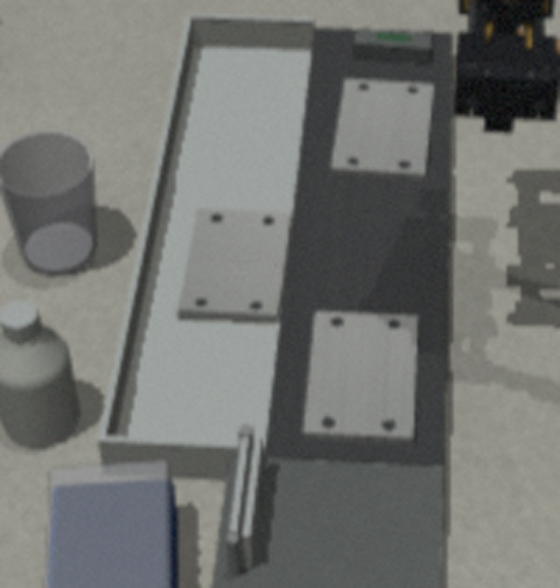

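Run:
```python
from h import *
T=lambda u:(220+u[0]/2.6,150+u[1]/2.6)
S=lambda u:(200+u[0]/2.8,130+u[1]/2.8)
for n,a,b in(("far-left",(334,89),(201,302)),("far-right",(450.5,96),(217,218)),("near-left",(332,141),(256,305)),("near-right",(448,147),(268,220)),
 ("L fl",(167,210),(329,422)),("L nl",(165,264),(389,425)),("L fr",(289,216),(337,322)),("R fr",(638,239),(364,87)),("R fl",(516,229),(353,161))): print(n,w2s(tri(T(a),S(b))))
```

```text
far-left [131.5 -12.4  12.6]
far-right [ 130.  -111.1   11.3]
near-left [ 87.3 -12.5  11.7]
near-right [  86.5 -110.2   12.2]
L fl [ 20.1 121.8  34.5]
L nl [-24.  121.3  33.6]
L fr [20.1 21.4 33.1]
R fr [  13.7 -266.3   31.9]
R fl [  17.8 -165.6   32.8]
```

Run:
```python
from h import *
rep();print(r.job_done())
```

```text
t22.15 tcp_st [-92.  -60.9 184.4] jaw deg in station 89.4 F [ 0.5 -0.1  0.2] gap 0.031 tilt [ 0.002 -0.001] q6 -1.87
the job is handed in; nothing more can be done
None
```

The job is handed in at about 22 s. As far as my checks show, every step was met; the hand-in itself reports no verdict.

- **Flap:** My first push with both fingers snagged, probably on the post, at about 29 N sideways. It left the first panel about 0.2 rad open. A second push at the knee closed it, and the last pictures show both panels parallel along the far edge.
- **Waiting plate:** It slid straight onto the dark plate. Its centre measures about station x -2, y 71 mm.
- **Presses, left then middle then right:** I pressed with 6 to 13 N, so some presses were harder than the 5 N asked. I pressed the middle plate twice because the first press didn't settle it.
    - **Left and right:** both sat firm.
    - **Middle:** it rocked. Its free end rose clearly in the side view.
- **Reject:** The middle plate lies in the white tray at about station x 109, y -61 mm. All four of its holes triangulate to the same height within about 1.5 mm, so it is flat.
- **Everything else:** The two sound plates are on the dark plate, nothing else looked moved in the last pictures, and the arm is clear with no contact force.

One disagreement remains: heights from the cameras read about 4 mm lower than the given ones. The fingers' own contact heights agreed with the given ones.

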